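# Make up a workshop group's order to match the sample

## Robot

A 6-joint arm with a two-finger parallel gripper is mounted at the origin on the work surface. World frame = base frame: x ahead of the robot, y to its left, z up, the work surface at z = 0. Lengths are in m, angles in rad, forces in N, time in s.
With the tool pointing down it reaches from about 0.275 to 0.75 m from the base axis. Payload 10.2 kg.
Tool frame: the origin (TCP) lies midway between the tips of the shut fingers; the grasp point (between the pads) lies 19 mm behind it; z points along the fingers, y is the line along which they close (so a half turn about z gives the same grasp; the last joint's range is limited). The gripper opens to 85 mm and grips with 20 to 120 N. Pads are 22 mm wide; open, the fingers measure 114 mm over their backs; the gripper's body (76 mm by 85 mm) begins 54 mm behind the grasp point. The pads swing forward as they close: fully open they stand 13 mm farther back than shut.
Start: joints at [1.077, 0.313, 1.498, -0, 1.331, -0.223], TCP at [0.14, 0.506, 0.231] pointing down, gripper open.
Joint ranges: [-2.94, 2.94], [-0.97, 2.17], [0.19, 2.56], [-1.23, 4.37], [0.02, 3.11], [-2.88, 2.88]. Speed limits (rad/s): [2.39, 2.39, 3.01, 3.14, 3.14, 3.14].

## Interface

Orientations are given as a rotation vector (axis times angle).
In Python, from station import read_state, read_camera, hand_in gives the robot as it stands.
- The arm moves only by the tool arm_command, never from a script. Its argument "targets" is a list of rows, each an object of numbers: "dx", "dy", "dz": the shift along the tool's x, y, z in mm; "rx", "ry", "rz": the turn, a rotation vector about the tool's x, y, z in degrees; "fingers": the closure, from 0 (fully open) to 1 (shut). In form: [{"dx": .., "dy": .., "dz": .., "rx": .., "ry": .., "rz": .., "fingers": ..}, ...]. A call has 1 to 8 rows; each row shifts and turns the commanded pose from where the row before left it, along the tool's axes as they then stand; what a row does not reach is not made up. A row lasts 1/8 s, in which the tool goes at most 62.5 mm and 10.7 degrees, less where a joint would pass 70% of its speed; a pose out of reach is approached as far as the arm can. A call is refused whole if a number of a shift passes 62.5 or a number of a turn 10.7, either way. A call with a gripper value outside its range is refused whole. The fingers move at their own pace and stop on an object; "force" is the grip in N (left out, the last holds). Time passes only in rows, so rows that do not move let the fingers close. It gives the time, the measured TCP pose, the force, the opening and the grip force at its end, in the units of the state.
- read_state(): the state, without advancing time (a new reading comes with each control period).
- read_camera(name): name is "scene" or "top" or "wrist"; returns a dict with "image" (384x512x3 uint8, blue, green, red), "fx", "fy", "cx", "cy" (pixels), "k1" (the pictures are not rectified: a ray, as slopes to the right and down, at radius r is drawn at 1 + k1 r^2 times it, then the intrinsics apply), "R" (3x3) and "t" (3): a world point X has camera coordinates R X + t. Camera axes: x right, y down, z forward; pixel columns grow to the right and rows downward; lengths in m; the calibration is good to about 2 mm. A picture is of the moment at which its call begins. There is no depth.
- hand_in(): hands the job in; it is judged then, once.
The state is a dict: "clock": time; "joint_positions": joint angles; "dq": joint speeds; "effort": joint torques, N m; "tcp_pos": TCP position; "orientation": TCP orientation; "ft_force": force on the tool from outside, world axes, zero at the start; "torque": the same for the moment, N m; "width": opening from 0.0 (shut) to 1.0 (fully open); "finger_force": force on a finger pad.
Only numpy, scipy, OpenCV 4.12 (cv2) and the standard library are available. Lean on these libraries where they do the work, as an engineer would, in place of code of your own. Each camera call takes 0.05 s, during which the arm holds its last target. There are 200 camera calls.

## Task

The sample lying on the grey card beside the bins shows which wooden frame joint the next group will paint: put every joint of that shape from the bins flat and side by side into the white order tray, return the last group's straight joints from the tray to the bins, and leave everything in the bins lying flat. Stack all the closed boxes squarely in one column, centred and lined up lengthwise on the cork base board, the longest at the bottom and the shortest on top, then lay the sample from the card flat on the middle of the top box to label the order. Do not disturb the two samples on the dark board or the paint bottle.

Things in the scene. Friction and masses are not known exactly. Their poses are not given: they have to be found in the camera images.
- corner1_c (a point): plain birch frame joint, a corner joint (two arms at a right angle): one arm fills the edge y = -29..-15 mm over the full 58 mm of x, the other fills x = -29..-15 mm over the full 58 mm of y; the rest of the square is empty, so the origin is not in wood. Arms 14 mm wide, thickness 20 mm (along z, origin half-way up), in a 58 x 58 mm square centred on the origin. 30 g. Starts lying flat in the bins at any yaw; may be absent
- corner2_c (a point): plain birch frame joint, a corner joint (two arms at a right angle): one arm fills the edge y = -29..-15 mm over the full 58 mm of x, the other fills x = -29..-15 mm over the full 58 mm of y; the rest of the square is empty, so the origin is not in wood. Arms 14 mm wide, thickness 20 mm (along z, origin half-way up), in a 58 x 58 mm square centred on the origin. 30 g. Starts lying flat in the bins at any yaw; may be absent
- corner3_c (a point): plain birch frame joint, a corner joint (two arms at a right angle): one arm fills the edge y = -29..-15 mm over the full 58 mm of x, the other fills x = -29..-15 mm over the full 58 mm of y; the rest of the square is empty, so the origin is not in wood. Arms 14 mm wide, thickness 20 mm (along z, origin half-way up), in a 58 x 58 mm square centred on the origin. 30 g. Starts lying flat in the bins at any yaw; may be absent
- sample_corner_c (a point): sample piece of the corner shape, identical to corner1 in shape, size, material and axes; origin at the centre of its 58 mm square, half-way up its 20 mm thickness. One of the three samples lies on the square grey card beside the bins: that is the shape ordered. The other two lie on the dark wooden sample board and stay there
- tee1_c (a point): plain birch frame joint, a tee joint (three arms): a bar y = 15..29 mm over the full 58 mm of x, and a stem x = -7..7 mm from the bar down to y = -29 mm; the origin is in the stem. Arms 14 mm wide, thickness 20 mm (along z, origin half-way up), in a 58 x 58 mm square centred on the origin. 30 g. Starts lying flat in the bins at any yaw; may be absent
- tee2_c (a point): plain birch frame joint, a tee joint (three arms): a bar y = 15..29 mm over the full 58 mm of x, and a stem x = -7..7 mm from the bar down to y = -29 mm; the origin is in the stem. Arms 14 mm wide, thickness 20 mm (along z, origin half-way up), in a 58 x 58 mm square centred on the origin. 30 g. Starts lying flat in the bins at any yaw; may be absent
- tee3_c (a point): plain birch frame joint, a tee joint (three arms): a bar y = 15..29 mm over the full 58 mm of x, and a stem x = -7..7 mm from the bar down to y = -29 mm; the origin is in the stem. Arms 14 mm wide, thickness 20 mm (along z, origin half-way up), in a 58 x 58 mm square centred on the origin. 30 g. Starts lying flat in the bins at any yaw; may be absent
- sample_tee_c (a point): sample piece of the tee shape, identical to tee1 in shape, size, material and axes; origin at the centre of its 58 mm square, half-way up its 20 mm thickness. One of the three samples lies on the square grey card beside the bins: that is the shape ordered. The other two lie on the dark wooden sample board and stay there
- cross1_c (a point): plain birch frame joint, a cross joint (four equal arms): a bar y = -7..7 mm along the full 58 mm of x and a bar x = -7..7 mm along the full 58 mm of y. Arms 14 mm wide, thickness 20 mm (along z, origin half-way up), in a 58 x 58 mm square centred on the origin. 30 g. Starts lying flat in the bins at any yaw; may be absent
- cross2_c (a point): plain birch frame joint, a cross joint (four equal arms): a bar y = -7..7 mm along the full 58 mm of x and a bar x = -7..7 mm along the full 58 mm of y. Arms 14 mm wide, thickness 20 mm (along z, origin half-way up), in a 58 x 58 mm square centred on the origin. 30 g. Starts lying flat in the bins at any yaw; may be absent
- cross3_c (a point): plain birch frame joint, a cross joint (four equal arms): a bar y = -7..7 mm along the full 58 mm of x and a bar x = -7..7 mm along the full 58 mm of y. Arms 14 mm wide, thickness 20 mm (along z, origin half-way up), in a 58 x 58 mm square centred on the origin. 30 g. Starts lying flat in the bins at any yaw; may be absent
- sample_cross_c (a point): sample piece of the cross shape, identical to cross1 in shape, size, material and axes; origin at the centre of its 58 mm square, half-way up its 20 mm thickness. One of the three samples lies on the square grey card beside the bins: that is the shape ordered. The other two lie on the dark wooden sample board and stay there
- box_long_c (a point): closed cardboard box with a paper lid band, 120 mm long (x) x 56 mm wide (y) x 32 mm high (z), 140 g; origin at its centre; starts upright on one of the two blue paper sheets; may be absent
- box_mid_c (a point): closed cardboard box with a paper lid band, 100 mm long (x) x 56 mm wide (y) x 32 mm high (z), 140 g; origin at its centre; starts upright on one of the two blue paper sheets; may be absent
- box_short_c (a point): closed cardboard box with a paper lid band, 80 mm long (x) x 56 mm wide (y) x 32 mm high (z), 140 g; origin at its centre; starts upright on one of the two blue paper sheets; may be absent
- bins_c (a point): the row of bins: a fixed grey plastic tray 285 x 285 mm, lip only 12 mm above the table, 4 mm walls and floor, split by two low walls along y into three bins; this point is the centre of the inner floor (4 mm above the table), its x and y along the sides
- tray_c (a point): order tray, white, fixed on a blue sheet, 106 (x) x 290 (y) mm outside, walls and floor 4 mm, lip 8 mm above its floor; point at the centre of its inner floor; room for three joints side by side along y
- card_c (a point): square grey card, 100 x 100 x 3 mm, fixed, on the same blue sheet as the order tray; point at the centre of its top. The ordered sample starts on it
- pad_c (a point): cork base board for the column, fixed, on the blue sheet where the boxes start, 136 (x) x 70 (y) x 4 mm; point at the centre of its top, x along its long side
- rack_c (a point): dark wooden sample board beyond the bins, fixed, 84 (x) x 200 (y) x 6 mm; point at the centre of its top; two samples that are not ordered lie on it
- paint_bottle: bystander: white paint bottle, 60 mm across, 150 mm tall, origin at the centre of its underside
- straight1_c (a point): plain birch straight joint, a bar 58 mm (x) x 14 mm (y) x 20 mm thick (z), origin at its centre, 20 g; a leftover lying flat in the order tray at any yaw, to go back flat into the bins; never ordered; may be absent
- straight2_c (a point): plain birch straight joint, a bar 58 mm (x) x 14 mm (y) x 20 mm thick (z), origin at its centre, 20 g; a leftover lying flat in the order tray at any yaw, to go back flat into the bins; never ordered; may be absent

How it is judged:
By the outcome, as a careful person would: the job done as asked, in the order asked, and still so for the second after the job is handed in, with the robot touching nothing.
Of corner1, corner2, corner3 only 2 to 3 are there at a start; the rules pass over those that are not, and their reading is None.
Of tee1, tee2, tee3 only 2 to 3 are there at a start; the rules pass over those that are not, and their reading is None.
Of cross1, cross2, cross3 only 2 to 3 are there at a start; the rules pass over those that are not, and their reading is None.
Of straight1, straight2 only 1 to 2 are there at a start; the rules pass over those that are not, and their reading is None.
Of box_long, box_mid, box_short only 2 to 3 are there at a start; the rules pass over those that are not, and their reading is None.
At some moment in a run one of corner1, corner2, tee1, tee2, cross1, cross2, straight1, straight2 may be knocked a few centimetres aside while the robot is not near it.
Once in a run the grip may slacken for a moment while it holds something.
It also fails if it takes over 210 s, if anything falls off the work surface, if the arm or the gripper's body presses on something with over 40 N, if the wrist force passes 120 N, or if a joint passes its speed limit or range.

## Working session

There is one attempt and no reset: what is moved stays moved. The work goes in short steps, Python scripts to look and compute and a tool call to move; the robot and the scene stay as the last step left them, time stands still between calls to the robot, and variables do not carry over. Pictures are saved under pics/ and viewed, at most 14 in all, crops included, and the job is handed in when it is done.

Besides the shell and the picture viewer there is one more tool, called after "Call:" by a JSON object that holds its "name" and its "arguments". arm_command: Moves the arm, as the interface text tells. Its arguments: {"type":"object","properties":{"targets":{"type":"array"},"force":{"type":"number"}},"required":["targets"]}

```bash
ls; mkdir -p pics; cat > h.py <<'E'
import numpy as np, cv2, pickle
from station import read_state, read_camera
def K(c): return np.array([[c["fx"],0,c["cx"]],[0,c["fy"],c["cy"]],[0,0,1.]])
def D(c): return np.array([c["k1"],0,0,0,0.])
def ray(c,px):
    p=cv2.undistortPoints(np.array(px,float).reshape(-1,1,2),K(c),D(c)).reshape(-1,2)
    R=np.array(c["R"]);t=np.array(c["t"])
    d=np.c_[p,np.ones(len(p))]@R   # R^T d
    return -R.T@t,d
def on(c,px,z):
    o,d=ray(c,px); return o+d*((z-o[2])/d[:,2])[:,None]
def proj(c,X):
    X=np.array(X,float).reshape(-1,3)
    r,_=cv2.Rodrigues(np.array(c["R"],float))
    return cv2.projectPoints(X,r,np.array(c["t"],float),K(c),D(c))[0].reshape(-1,2)
def tri(c1,p1,c2,p2):
    o1,d1=ray(c1,p1);o2,d2=ray(c2,p2);d1=d1[0];d2=d2[0]
    A=np.c_[d1,-d2];s=np.linalg.lstsq(A,o2-o1,rcond=None)[0]
    a=o1+s[0]*d1;b=o2+s[1]*d2
    return (a+b)/2,np.linalg.norm(a-b)
def snap(name,fn):
    c=read_camera(name);cv2.imwrite(f"pics/{fn}.png",c["image"]);pickle.dump(c,open(f"pics/{fn}.pkl","wb"));return c
def load(fn): return pickle.load(open(f"pics/{fn}.pkl","rb"))
E
python3 - <<'E'
from h import *
s=read_state();print(s)
for n in("top","scene","wrist"):
    c=snap(n,n+"0");R=np.array(c["R"]);print(n,c["fx"],c["cx"],c["cy"],c["k1"],-R.T@c["t"],R.round(3).tolist())
t=cv2.imread("pics/top0.png");s=cv2.imread("pics/scene0.png")
E
```

```text
pics
{'clock': 0.0, 'joint_positions': array([ 1.07658081e+00,  3.13461953e-01,  1.49846931e+00, -2.30057983e-05,
        1.33099152e+00, -2.23417859e-01]), 'dq': array([ 1.48765942e-03,  1.03419547e-03, -8.93242690e-05, -1.14767241e-05,
        9.23353849e-04, -1.06563841e-03]), 'effort': array([-9.17819707e-04, -4.12262285e+01, -2.59745193e+01, -2.33666397e-04,
        4.09217435e-03, -7.70710062e-05]), 'tcp_pos': array([0.1403336 , 0.50561861, 0.23071683]), 'orientation': array([-4.24000614e-01, -3.11239792e+00,  1.96833841e-03]), 'ft_force': array([-0.37049112,  0.41784734,  0.09330715]), 'torque': array([-0.0211368 ,  0.01275484,  0.04340195]), 'finger_force': 0.0, 'width': 1.0001331951636403}
top 371.13829794806486 255.5855708706231 184.45905180338283 -0.08535326115068706 [ 0.37827159 -0.07176472  1.06831034] [[0.096, -0.995, 0.001], [-0.972, -0.094, -0.215], [0.214, 0.02, -0.977]]
scene 451.09630857132737 258.09472495734366 194.99654593451052 -0.1486058436076972 [1.38723128 0.62204295 0.88854044] [[-0.684, 0.73, 0.021], [0.452, 0.446, -0.773], [-0.573, -0.519, -0.634]]
wrist 265.98383765571236 254.82298538429944 189.85955527928525 0.008506414247456066 [0.07148281 0.52496448 0.37299437] [[0.267, 0.964, -0.001], [0.925, -0.256, 0.282], [0.271, -0.076, -0.959]]
```

```bash
python3 -c "
import cv2
for n in('top0','scene0'):
    cv2.imwrite('pics/'+n+'b.png',cv2.resize(cv2.imread('pics/'+n+'.png'),(800,600),interpolation=cv2.INTER_CUBIC))"
```

```text
(no output)
```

View pics/top0b.png

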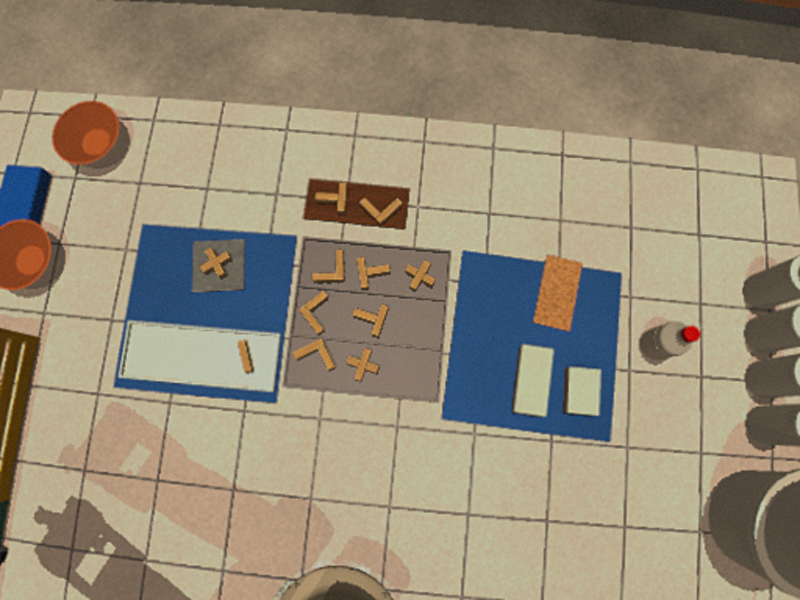

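View pics/scene0b.png

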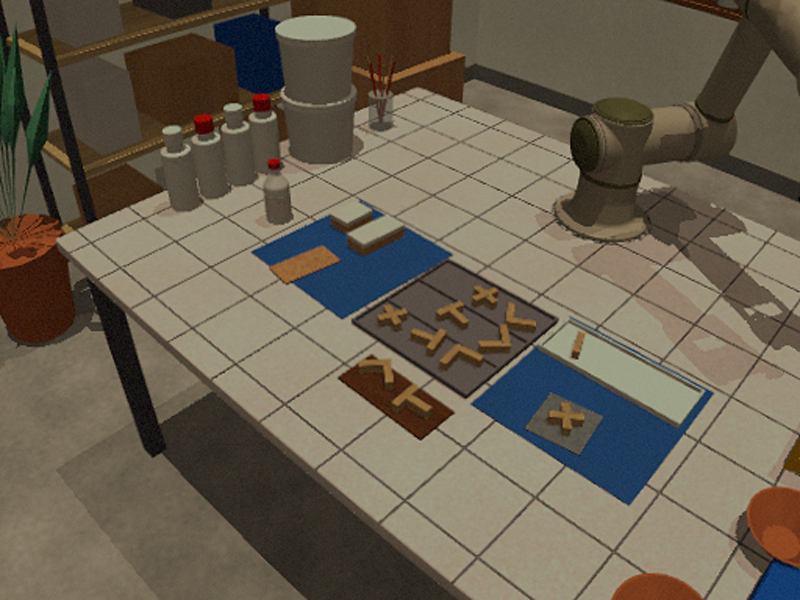

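The top view (800x600 scale) shows the ordered sample to be a cross, at (215,263) on the grey card. In the bins are crosses at (420,274) and (363,365), three corners on the left and two tees. There is one straight joint at (246,357) in the tray, and two boxes at (534,380) and (583,390). The cork board is at (558,293) and the bottle at (676,338). The scene view agrees.

```bash
cat >> h.py <<'E'
def blobs(img,kind,mn=40):
    hsv=cv2.cvtColor(cv2.GaussianBlur(img,(3,3),0),cv2.COLOR_BGR2HSV);h,s,v=[hsv[...,i].astype(int) for i in range(3)]
    m=dict(wood=(h>8)&(h<26)&(s>85)&(v>120),blue=(h>95)&(h<125)&(s>120),white=(s<70)&(v>150))[kind].astype(np.uint8)*255
    cs,_=cv2.findContours(m,cv2.RETR_EXTERNAL,cv2.CHAIN_APPROX_NONE)
    return m,[c for c in cs if cv2.contourArea(c)>mn]
def cen(c):
    M=cv2.moments(c);return np.array([M['m10'],M['m01']])/M['m00']
E
python3 - <<'E'
from h import *
for n in("top0","scene0"):
    c=load(n);im=c["image"];hsv=cv2.cvtColor(im,cv2.COLOR_BGR2HSV)
    pts=dict(top0=[(137,168),(160,226),(344,188),(344,238),(374,248),(341,228),(355,190),(140,155),(100,225),(205,150),(90,178),(217,130)],scene0=[(362,267),(195,168),(240,150),(241,157),(370,222),(430,240),(205,208)])[n]
    print(n,[(p,hsv[p[1],p[0]].tolist()) for p in pts])
    m,cs=blobs(im,"wood")
    cv2.imwrite(f"pics/m_{n}.png",m)
    for k in cs: 
        q=cen(k);X=on(c,k.reshape(-1,2),.024);r=cv2.minAreaRect((X[:,:2]*1000).astype(np.float32))
        print(q.round(1),cv2.contourArea(k),on(c,q,.024)[0].round(3),[np.round(a,0) for a in r])
E
```

```text
top0 [((137, 168), [16, 163, 171]), ((160, 226), [25, 43, 154]), ((344, 188), [132, 64, 104]), ((344, 238), [33, 51, 194]), ((374, 248), [34, 50, 194]), ((341, 228), [29, 50, 192]), ((355, 190), [14, 165, 186]), ((140, 155), [20, 48, 106]), ((100, 225), [36, 33, 196]), ((205, 150), [19, 62, 192]), ((90, 178), [106, 173, 109]), ((217, 130), [16, 154, 189])]
[212.6 372.9] 629.0 [0.087 0.014 0.024] [array([88.,  9.]), array([ 54., 183.]), np.float64(6.0)]
[231.7 232.9] 185.5 [0.462 0.002 0.024] [array([462.,   3.]), array([49., 50.]), np.float64(32.0)]
[  6.9 260.3] 99.0 [0.315 0.641 0.024] [array([318., 642.]), array([  9., 230.]), np.float64(90.0)]
[156.2 227.4] 77.5 [0.456 0.217 0.024] [array([456., 216.]), array([58., 16.]), np.float64(22.0)]
[201.9 225. ] 184.0 [0.476 0.089 0.024] [array([463.,  92.]), array([59., 61.]), np.float64(33.0)]
[238.5 202.8] 163.0 [ 0.549 -0.008  0.024] [array([552.,   2.]), array([60., 59.]), np.float64(76.0)]
[199.8 198.8] 173.5 [0.55  0.104 0.024] [array([550.,  91.]), array([59., 60.]), np.float64(45.0)]
[268.6 175.1] 157.5 [ 0.638 -0.086  0.024] [ar
[... 2388 characters left out ...]
6  0.024] [array([ 653., -326.]), array([ 63., 135.]), np.float64(81.0)]
[ 16.1 158.9] 249.5 [ 1.051 -0.818  0.024] [array([1044., -810.]), array([105., 132.]), np.float64(68.0)]
[391.2 146.7] 208.0 [0.073 0.068 0.024] [array([76., 51.]), array([ 83., 188.]), np.float64(37.0)]
[36.1 97.5] 58.0 [ 0.794 -1.212  0.024] [array([  793., -1210.]), array([175.,  21.]), np.float64(89.0)]
[428.9  75. ] 237.0 [-0.633 -0.122  0.024] [array([-630., -116.]), array([194., 111.]), np.float64(29.0)]
[273.1  41.3] 121.5 [-0.394 -0.913  0.024] [array([-388., -911.]), array([360.,  46.]), np.float64(2.0)]
[507.7   3.1] 42.5 [-2.571 -0.318  0.024] [array([-2532.,  -321.]), array([372.,  83.]), np.float64(16.0)]
```

```bash
cat >> h.py <<'E'
def rect(c,k,z):
    X=on(c,k.reshape(-1,2),z)[:,:2]*1000
    return [np.round(a,1).tolist() for a in cv2.minAreaRect(X.astype(np.float32))]
def plan(xyz,yaw=None,step=45.,half=True):
    """print tool-frame deltas from present pose to TCP xyz (m); yaw = world angle (deg) of tool y axis (mod 180)"""
    s=read_state();R,_=cv2.Rodrigues(np.array(s["orientation"],float));p=s["tcp_pos"]
    cur=np.degrees(np.arctan2(R[1,1],R[0,1]));d=np.zeros(3)
    tilt=np.degrees(np.arccos(-R[2,2]))
    turn=0
    if yaw is not None:
        dw=(yaw-cur+90)%180-90
        q6=np.degrees(s["joint_positions"][5]); turn=-dw  # tool z is down
    Rz,_=cv2.Rodrigues(np.array([0,0,np.radians(turn)])); R2=R@Rz
    w=np.array(xyz)-p
    print("at",(p*1000).round(1),"yawY %.1f tilt %.2f q6 %.2f"%(cur,tilt,s["joint_positions"][5]),"t %.1f"%s["clock"])
    print("turn rz %.1f (before shift)"%turn,"| shift in present axes",(R.T@w*1000).round(1),"| after turn",(R2.T@w*1000).round(1))
E
python3 - <<'E'
from h import *
T=load("top0");S=load("scene0")
for n,c in(("top0",T),("scene0",S)):
    m,cs=blobs(c["image"],"white",120)
    for k in cs:
        q=cen(k);P=on(c,q,.033)[0]
        if .2<P[0]<.8 and abs(P[1])<.5: print(n,q.round(1),cv2.contourArea(k),P.round(3),"z.033",rect(c,k,.033),"z.012",rect(c,k,.012))
    m,cs=blobs(c["image"],"blue",800)
    for k in cs: print("blue",cen(k).round(0),cv2.contourArea(k),rect(c,k,0))
    m,cs=blobs(c["image"],"wood",300)
    for k in cs: print("cork?",rect(c,k,.004))
pairs=dict(x1=((268.6,175.1),(250.6,200.5)),x2=((231.7,232.9),(310.4,187.6)),st=((156.2,227.4),(369.9,218.5)),smp=((136.7,167),(362.3,265.1)),cork=((356.7,186.6),(193.8,168.8)))
for k,(a,b) in pairs.items(): 
    X,e=tri(T,a,S,b);print(k,(X*1000).round(1),"gap",round(e*1000,1))
plan((.63,-.08,.2),65.5)
E
```

```text
top0 [ 86.7 293.6] 185.0 [0.254 0.382 0.033] z.033 [[252.5, 382.6], [31.6, 55.9], 62.3] z.012 [[250.0, 391.8], [32.3, 57.0], 62.3]
top0 [267.3 213. ] 114370.5 [ 0.526 -0.092  0.033] z.033 [[532.7, -107.7], [1436.1, 888.1], 89.9] z.012 [[535.9, -108.4], [1465.2, 906.1], 89.9]
blue [340. 225.] 9843.5 [[531.4, -309.6], [304.8, 314.7], 87.2]
blue [136. 178.] 5844.5 [[598.9, 310.5], [188.4, 303.8], 0.6]
blue [ 14. 123.] 875.5 [[731.6, 737.7], [103.0, 126.7], 90.0]
cork? [[82.8, 10.4], [55.1, 186.3], 6.1]
cork? [[634.4, -348.2], [71.0, 137.4], 81.1]
cork? [[609.2, 694.4], [143.8, 107.0], 14.7]
cork? [[881.7, 631.0], [146.2, 147.4], 55.2]
scene0 [379.7 324. ] 1496.0 [0.757 0.435 0.033] z.033 [[735.6, 429.1], [126.6, 123.5], 89.9] z.012 [[719.6, 424.3], [129.7, 126.6], 89.9]
scene0 [429.4 295.7] 241.5 [0.603 0.483 0.033] z.033 [[601.3, 483.5], [123.1, 17.8], 0.6] z.012 [[582.0, 480.1], [126.1, 18.2], 0.6]
scene0 [329.8 292.7] 1146.0 [0.763 0.297 0.033] z.033 [[761.5, 294.6], [71.3, 125.6], 0.1] z.012 [[746.2, 286.6], [73.0, 128.7], 0.1]
scene0 [452.3 265.1] 205.0 [0.468 0.482 0.033] z.033 [[
[... 2585 characters left out ...]
 z.033 [[332.8, -376.8], [119.3, 118.4], 0.0] z.012 [[306.9, -401.3], [122.2, 121.3], 0.0]
blue [372. 271.] 6108.0 [[537.1, 310.7], [315.7, 305.8], 0.9]
blue [227. 170.] 3031.0 [[533.5, -308.1], [304.6, 312.5], 87.3]
blue [162.  33.] 1383.5 [[-111.2, -1541.9], [869.1, 247.1], 55.8]
cork? [[565.5, 654.6], [145.5, 83.6], 21.0]
cork? [[636.5, -348.0], [64.9, 137.8], 81.2]
x1 [638.5 -85.7  21.5] gap 0.4
x2 [462.    2.9  20.4] gap 0.4
st [456.  217.6  22.8] gap 0.3
smp [625.5 301.7  24.2] gap 0.2
cork [ 634.7 -350.     0.7] gap 2.2
at [140.4 505.7 230.9] yawY 74.5 tilt 0.05 q6 -0.22 t 0.1
turn rz 9.0 (before shift) | shift in present axes [-628.5 -433.4   31.2] | after turn [-688.4 -329.9   31.2]
```

Call:
{"name": "arm_command", "arguments": {"targets": [{"rz":9,"fingers":0},{"dx":-46,"dy":-22,"dz":0},{"dx":-46,"dy":-22},{"dx":-46,"dy":-22},{"dx":-46,"dy":-22},{"dx":-46,"dy":-22},{"dx":-46,"dy":-22},{"dx":-46,"dy":-22}]}}

```text
validation failed for argument at $.ta...
```

Call:
{"name": "arm_command", "arguments": {"targets": [{"dx":-46,"dy":-22},{"dx":-46,"dy":-22},{"dx":-46,"dy":-22},{"dx":-46,"dy":-22,"dz":10},{"dx":-46,"dy":-22,"dz":10},{"dx":-46,"dy":-22,"dz":10},{"fingers":0.15},{"dx":0}]}}

```text
validation failed for argument at $.ta...
```

```bash
python3 - <<'E'
from h import *
c=snap("wrist","w1");s=read_state();print(s["width"],s["ft_force"].round(1))
cv2.imwrite("pics/w1b.png",cv2.resize(c["image"],(800,600)))
plan((.638,-.0855,.1),65.5)
E
```

```text
1.0033978841882178 [ 0.9 -0.7 -0.2]
at [140.4 505.7 231. ] yawY 74.5 tilt 0.04 q6 -0.22 t 0.2
turn rz 9.0 (before shift) | shift in present axes [-637.7 -436.5  131.2] | after turn [-698.  -331.6  131.2]
```

View pics/w1b.png

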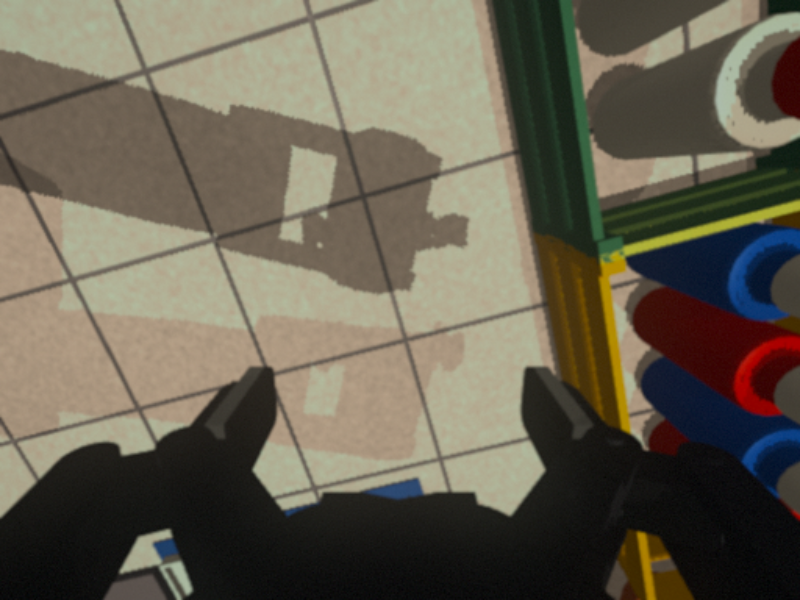

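The arm didn't move, since each row seems to need all its keys. The wrist picture shows only table tiles, with the fingertips near (255,385) and (540,385). Retrying with full rows.

Call:
{"name": "arm_command", "arguments": {"targets": [{"dx":0,"dy":0,"dz":0,"rx":0,"ry":0,"rz":9,"fingers":0},{"dx":-46,"dy":-22,"dz":0,"rx":0,"ry":0,"rz":0,"fingers":0},{"dx":-46,"dy":-22,"dz":0,"rx":0,"ry":0,"rz":0,"fingers":0},{"dx":-46,"dy":-22,"dz":0,"rx":0,"ry":0,"rz":0,"fingers":0},{"dx":-46,"dy":-22,"dz":0,"rx":0,"ry":0,"rz":0,"fingers":0},{"dx":-46,"dy":-22,"dz":0,"rx":0,"ry":0,"rz":0,"fingers":0},{"dx":-46,"dy":-22,"dz":0,"rx":0,"ry":0,"rz":0,"fingers":0},{"dx":-46,"dy":-22,"dz":0,"rx":0,"ry":0,"rz":0,"fingers":0}], "force": 40}}

```text
clock: 1.2
tcp_pos: [0.3703, 0.2307, 0.2313]
orientation: [0.667, 3.07, 0.0]
ft_force: [0.4, 0.4, -0.7]
width: 0.998
finger_force: 0.0
```

Call:
{"name": "arm_command", "arguments": {"targets": [{"dx":-46,"dy":-22,"dz":0,"rx":0,"ry":0,"rz":0,"fingers":0},{"dx":-46,"dy":-22,"dz":0,"rx":0,"ry":0,"rz":0,"fingers":0},{"dx":-46,"dy":-22,"dz":0,"rx":0,"ry":0,"rz":0,"fingers":0},{"dx":-46,"dy":-22,"dz":10,"rx":0,"ry":0,"rz":0,"fingers":0},{"dx":-46,"dy":-22,"dz":10,"rx":0,"ry":0,"rz":0,"fingers":0},{"dx":-46,"dy":-22,"dz":10,"rx":0,"ry":0,"rz":0,"fingers":0.15},{"dx":0,"dy":0,"dz":0,"rx":0,"ry":0,"rz":0,"fingers":0.15},{"dx":0,"dy":0,"dz":0,"rx":0,"ry":0,"rz":0,"fingers":0.15}]}}

```text
clock: 2.2
tcp_pos: [0.5656, -0.0022, 0.2012]
orientation: [-0.667, -3.069, -0.0]
ft_force: [-1.0, 0.1, -0.2]
width: 0.851
finger_force: 0.0
```

```bash
python3 - <<'E'
from h import *
c=snap("wrist","w2")
cv2.imwrite("pics/w2b.png",cv2.resize(c["image"],(800,600)))
m,cs=blobs(c["image"],"wood",150)
for k in cs: q=cen(k);print(q.round(0),cv2.contourArea(k),on(c,q,.024)[0].round(3),rect(c,k,.024))
print(proj(c,[(.638,-.0855,.024),(.462,.003,.024)]).round(0))
plan((.638,-.0855,.1),65.5)
E
```

```text
[309. 295.] 563.0 [ 0.758 -0.005  0.024] [[768.9, -4.4], [46.0, 60.5], 48.7]
[397. 274.] 189.0 [0.776 0.116 0.024] [[776.3, 115.7], [17.5, 27.5], 1.8]
[ 48. 280.] 1266.0 [ 0.586 -0.325  0.024] [[592.9, -322.8], [66.7, 58.1], 81.4]
[221. 247.] 745.0 [ 0.639 -0.085  0.024] [[639.0, -85.5], [50.4, 49.3], 19.5]
[286. 217.] 821.5 [0.636 0.01  0.024] [[639.3, 0.6], [59.0, 59.7], 15.6]
[334. 193.] 894.0 [0.631 0.077 0.024] [[640.6, 86.8], [59.5, 59.3], 8.2]
[331. 124.] 1098.0 [0.55  0.103 0.024] [[551.8, 89.2], [59.1, 59.1], 45.1]
[505. 115.] 401.5 [0.624 0.287 0.024] [[624.1, 285.1], [16.7, 49.5], 80.7]
[222.  93.] 971.5 [0.467 0.002 0.024] [[469.2, 1.8], [58.6, 39.7], 80.2]
[298.  67.] 1254.5 [0.478 0.09  0.024] [[464.8, 91.4], [57.5, 58.8], 32.1]
[418.   7.] 234.5 [0.476 0.224 0.024] [[473.0, 223.9], [22.9, 14.0], 21.4]
[[220. 246.]
 [221.  89.]]
at [565.5  -1.8 201.5] yawY 65.5 tilt 0.01 q6 -1.35 t 2.2
turn rz 0.0 (before shift) | shift in present axes [-100.7  -46.2  101.5] | after turn [-100.7  -46.2  101.5]
```

View pics/w2b.png

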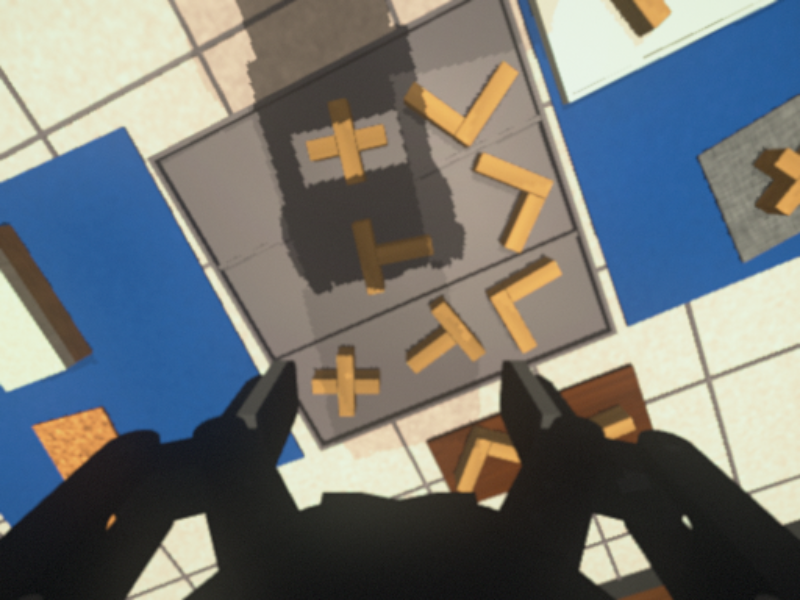

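The wrist view shows cross 1 at (345,382) in the lower-left bin cell, clear of the tee and the walls. Cross 2 is at (345,140). It measures (639,-85.5) mm with arms at 64.5 deg, which agrees with the top view.

Call:
{"name": "arm_command", "arguments": {"targets": [{"dx":-34,"dy":-15,"dz":34,"rx":0,"ry":0,"rz":1,"fingers":0.15},{"dx":-34,"dy":-15,"dz":34,"rx":0,"ry":0,"rz":0,"fingers":0.15},{"dx":-33,"dy":-17,"dz":32,"rx":0,"ry":0,"rz":0,"fingers":0.15},{"dx":0,"dy":0,"dz":35,"rx":0,"ry":0,"rz":0,"fingers":0.15},{"dx":0,"dy":0,"dz":30,"rx":0,"ry":0,"rz":0,"fingers":0.15},{"dx":0,"dy":0,"dz":0,"rx":0,"ry":0,"rz":0,"fingers":0.15}]}}

```text
clock: 3.0
tcp_pos: [0.6361, -0.0867, 0.0349]
orientation: [-0.691, -3.061, -0.001]
ft_force: [-0.2, -0.5, -0.1]
width: 0.849
finger_force: 0.0
```

```bash
python3 - <<'E'
from h import *
c=snap("wrist","w3")
m,cs=blobs(c["image"],"wood",150)
for k in cs: q=cen(k);print(q.round(0),cv2.contourArea(k),on(c,q,.024)[0].round(3),rect(c,k,.024))
cv2.imwrite("pics/w3c.png",cv2.resize(c["image"][130:384,80:430],(700,508)))
plan((.639,-.0855,.002),64.5)
E
```

```text
[404. 364.] 434.0 [ 0.78  -0.033  0.024] [[777.2, -37.0], [24.3, 23.4], 3.6]
[494. 321.] 333.0 [0.769 0.034 0.024] [[765.9, 34.3], [28.2, 12.5], 23.2]
[260. 269.] 178.5 [ 0.663 -0.096  0.024] [[661.4, -96.0], [13.8, 8.9], 65.4]
[477. 268.] 1062.5 [0.722 0.033 0.024] [[723.0, 30.3], [49.4, 14.3], 88.0]
[403. 164.] 4131.0 [0.635 0.01  0.024] [[638.6, -0.7], [59.6, 57.7], 15.2]
[498. 121.] 2157.0 [0.634 0.064 0.024] [[641.8, 59.5], [19.1, 60.8], 79.8]
[356.  23.] 2600.5 [0.554 0.009 0.024] [[554.3, 8.0], [43.3, 14.8], 76.4]
at [637.1 -87.1  36.9] yawY 64.5 tilt 0.02 q6 -1.44 t 3.0
turn rz 0.0 (before shift) | shift in present axes [-1.   2.2 34.9] | after turn [-1.   2.2 34.9]
```

View pics/w3c.png

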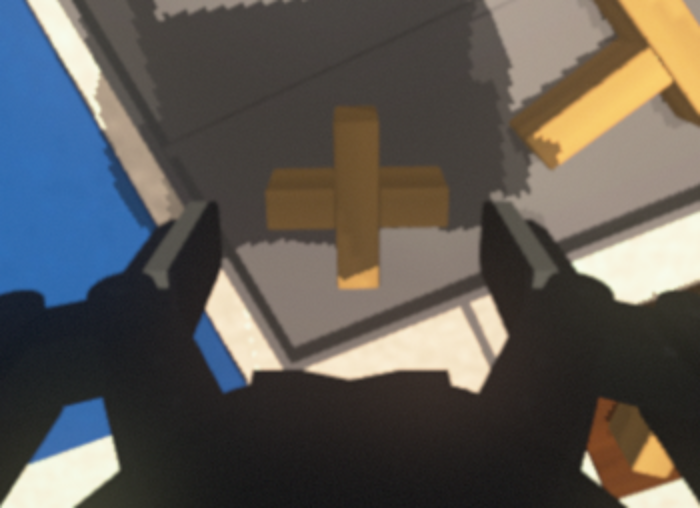

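The cross sits centred between the two fingers, with its hub at crop (356,198) and the fingers at (205,215) and (490,215). Descending to grip it.

Call:
{"name": "arm_command", "arguments": {"targets": [{"dx":-1,"dy":2,"dz":20,"rx":0,"ry":0,"rz":0,"fingers":0.15},{"dx":0,"dy":0,"dz":15,"rx":0,"ry":0,"rz":0,"fingers":0.15},{"dx":0,"dy":0,"dz":0,"rx":0,"ry":0,"rz":0,"fingers":0.15},{"dx":0,"dy":0,"dz":0,"rx":0,"ry":0,"rz":0,"fingers":0.6},{"dx":0,"dy":0,"dz":0,"rx":0,"ry":0,"rz":0,"fingers":0.6},{"dx":0,"dy":0,"dz":0,"rx":0,"ry":0,"rz":0,"fingers":0.6},{"dx":0,"dy":0,"dz":0,"rx":0,"ry":0,"rz":0,"fingers":0.6}], "force": 40}}

```text
clock: 3.92
tcp_pos: [0.6393, -0.0867, 0.0019]
orientation: [0.694, 3.063, -0.0]
ft_force: [-1.0, -0.3, 3.5]
width: 0.669
finger_force: 43.6
```

Call:
{"name": "arm_command", "arguments": {"targets": [{"dx":0,"dy":0,"dz":-15,"rx":0,"ry":0,"rz":0,"fingers":0.6},{"dx":0,"dy":0,"dz":-40,"rx":0,"ry":0,"rz":0,"fingers":0.6},{"dx":0,"dy":0,"dz":-40,"rx":0,"ry":0,"rz":0,"fingers":0.6},{"dx":0,"dy":0,"dz":-25,"rx":0,"ry":0,"rz":0,"fingers":0.6},{"dx":0,"dy":0,"dz":0,"rx":0,"ry":0,"rz":0,"fingers":0.6}]}}

```text
clock: 4.55
tcp_pos: [0.6398, -0.0868, 0.1238]
orientation: [0.693, 3.06, -0.001]
ft_force: [-0.0, -0.1, -0.8]
width: 0.669
finger_force: 43.1
```

Call:
{"name": "arm_command", "arguments": {"targets": [{"dx":0,"dy":0,"dz":-10,"rx":0,"ry":0,"rz":-9,"fingers":0.6},{"dx":0,"dy":0,"dz":-10,"rx":0,"ry":0,"rz":-9,"fingers":0.6},{"dx":0,"dy":0,"dz":-10,"rx":0,"ry":0,"rz":-8.5,"fingers":0.6},{"dx":10,"dy":48,"dz":0,"rx":0,"ry":0,"rz":0,"fingers":0.6},{"dx":10,"dy":48,"dz":0,"rx":0,"ry":0,"rz":0,"fingers":0.6},{"dx":10,"dy":48,"dz":0,"rx":0,"ry":0,"rz":0,"fingers":0.6},{"dx":10,"dy":48,"dz":0,"rx":0,"ry":0,"rz":0,"fingers":0.6},{"dx":10,"dy":48,"dz":0,"rx":0,"ry":0,"rz":0,"fingers":0.6}]}}

```text
clock: 5.55
tcp_pos: [0.5838, 0.1539, 0.1501]
orientation: [0.027, -3.139, 0.0]
ft_force: [1.5, 0.3, -0.6]
width: 0.67
finger_force: 43.1
```

Call:
{"name": "arm_command", "arguments": {"targets": [{"dx":10,"dy":48,"dz":0,"rx":0,"ry":0,"rz":0,"fingers":0.6},{"dx":10,"dy":48,"dz":0,"rx":0,"ry":0,"rz":0,"fingers":0.6},{"dx":10,"dy":48,"dz":0,"rx":0,"ry":0,"rz":0,"fingers":0.6},{"dx":0,"dy":0,"dz":0,"rx":0,"ry":0,"rz":0,"fingers":0.6},{"dx":0,"dy":0,"dz":0,"rx":0,"ry":0,"rz":0,"fingers":0.6}]}}

```text
clock: 6.18
tcp_pos: [0.5522, 0.2955, 0.1503]
orientation: [0.027, -3.14, 0.001]
ft_force: [-1.3, -0.2, -0.9]
width: 0.671
finger_force: 43.1
```

```bash
python3 - <<'E'
from h import *
c=snap("wrist","w4")
s=read_state();print(s["width"],s["finger_force"])
for f in("w4",):
    m,cs=blobs(c["image"],"wood",150)
    for k in cs: q=cen(k);print(q.round(0),cv2.contourArea(k),on(c,q,.024)[0].round(3),rect(c,k,.024))
    m,cs=blobs(c["image"],"white",2000)
    for k in cs: q=cen(k);print("white",q.round(0),cv2.contourArea(k),rect(c,k,.004),rect(c,k,.012))
cv2.imwrite("pics/w4b.png",cv2.resize(c["image"],(800,600)))
plan((.45,.3,.1),91)
E
```

```text
0.6649188677703913 43.08094918727875
[  9. 334.] 310.5 [ 0.751 -0.006  0.024] [[755.5, -10.0], [22.7, 45.9], 44.0]
[ 59. 248.] 1034.5 [0.631 0.078 0.024] [[640.9, 88.4], [59.1, 59.7], 7.7]
[ 10. 252.] 534.5 [0.637 0.023 0.024] [[634.5, 18.4], [58.4, 22.7], 14.9]
[ 70. 178.] 1322.5 [0.55  0.104 0.024] [[551.9, 90.4], [58.6, 59.5], 44.8]
[ 40. 103.] 1636.5 [0.477 0.089 0.024] [[464.3, 92.1], [58.4, 58.5], 32.4]
white [254. 303.] 2696.0 [[721.4, 298.4], [50.8, 156.9], 1.0] [[714.8, 298.3], [49.4, 152.5], 1.0]
white [469. 228.] 15374.0 [[639.0, 543.1], [292.5, 119.2], 15.8] [[634.6, 536.2], [284.4, 115.9], 15.8]
white [412. 199.] 2570.5 [[583.3, 474.3], [163.7, 24.0], 0.4] [[580.4, 469.3], [159.2, 23.3], 0.4]
white [301.  76.] 25559.0 [[449.2, 329.3], [110.4, 253.8], 0.7] [[450.1, 328.4], [107.4, 246.8], 0.7]
white [481.  71.] 7706.5 [[438.0, 526.5], [120.0, 76.5], 0.0] [[439.2, 520.0], [116.7, 74.4], 0.0]
white [437.  64.] 3211.5 [[438.4, 473.2], [119.9, 25.3], 0.4] [[439.6, 468.3], [116.6, 24.6], 0.4]
white [118.  73.] 9219.5 [[495.0, 165.1], [262.1, 118.7], 17.4] [[494.6, 168.7], [254.8, 115.4], 17.4]
at [552.5 295.1 150.6] yawY 90.9 tilt 0.07 q6 -1.28 t 6.2
turn rz -0.1 (before shift) | shift in present axes [102.3   6.6  50.7] | after turn [102.3   6.7  50.7]
```

View pics/w4b.png

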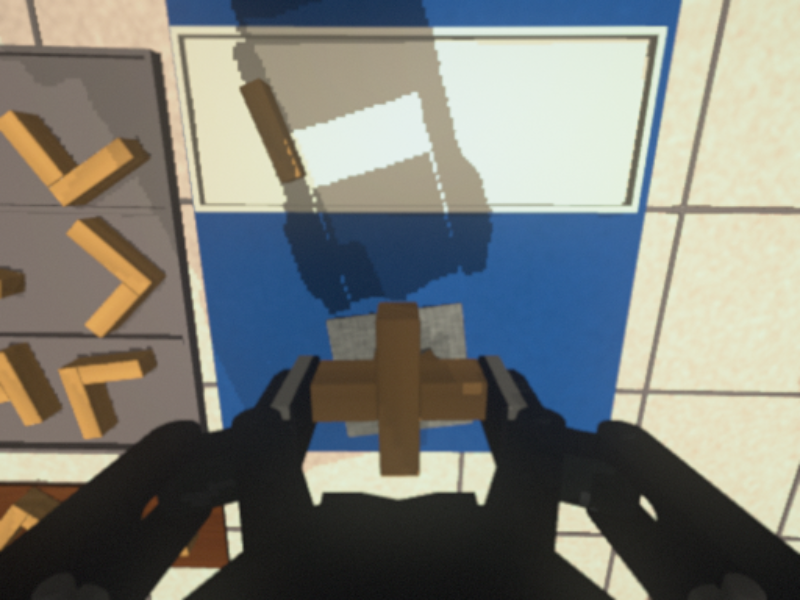

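The wrist view shows the cross held level. The white tray rim runs from (171,27) to (666,27) to (638,213) to (197,212), and the straight joint is at (270,130). Computing the tray pose now.

```bash
python3 - <<'E'
from h import *
c=load("w4");T=load("top0");S=load("scene0")
p=np.array([(171,27),(666,27),(638,213),(197,212)])/1.5625
X=on(c,p,.012)*1000;print(X.round(1).tolist(),X.mean(0).round(1),np.linalg.norm(X-np.roll(X,-1,0),axis=1).round(1),np.degrees(np.arctan2(*(X[0]-X[1])[:2])))
Y=X.mean(0)/1000
# height check with top view: rim corners seen there (far-right and near-right)
for a,q in(((281,330),3),((125,320),2)):
    print("tri",(tri(c,p[q],T,np.array(a)/1.5625)[0]*1000).round(1))
for y in(0,.092): print("slot");plan((Y[0],Y[1]+y,.004),91)
E
```

```text
[[399.9, 159.0, 12.0], [395.1, 450.0, 12.0], [502.4, 453.3, 12.0], [506.8, 161.2, 12.0]] [451.1 305.9  12. ] [291.1 107.4 292.1 106.9] 179.0514243781559
tri [508.7 159.6   9. ]
tri [506.8 488.5 -50.9]
slot
at [552.5 295.1 150.6] yawY 90.9 tilt 0.07 q6 -1.28 t 6.2
turn rz -0.1 (before shift) | shift in present axes [101.1  12.5 146.7] | after turn [101.1  12.7 146.7]
slot
at [552.5 295.1 150.6] yawY 90.9 tilt 0.07 q6 -1.28 t 6.2
turn rz -0.1 (before shift) | shift in present axes [ 99.6 104.5 146.6] | after turn [ 99.5 104.6 146.6]
```

Call:
{"name": "arm_command", "arguments": {"targets": [{"dx":33,"dy":35,"dz":15,"rx":0,"ry":0,"rz":0,"fingers":0.6},{"dx":33,"dy":35,"dz":30,"rx":0,"ry":0,"rz":0,"fingers":0.6},{"dx":33,"dy":34,"dz":30,"rx":0,"ry":0,"rz":0,"fingers":0.6},{"dx":0,"dy":0,"dz":40,"rx":0,"ry":0,"rz":0,"fingers":0.6},{"dx":0,"dy":0,"dz":20,"rx":0,"ry":0,"rz":0,"fingers":0.6},{"dx":0,"dy":0,"dz":8,"rx":0,"ry":0,"rz":0,"fingers":0.6},{"dx":0,"dy":0,"dz":4,"rx":0,"ry":0,"rz":0,"fingers":0.6},{"dx":0,"dy":0,"dz":0,"rx":0,"ry":0,"rz":0,"fingers":0.6}]}}

```text
clock: 7.22
tcp_pos: [0.4524, 0.3981, 0.0052]
orientation: [-0.026, 3.14, 0.001]
ft_force: [-0.5, 0.4, -0.5]
width: 0.667
finger_force: 43.1
```

Call:
{"name": "arm_command", "arguments": {"targets": [{"dx":2,"dy":0,"dz":3,"rx":0,"ry":0,"rz":0,"fingers":0.6},{"dx":0,"dy":0,"dz":0,"rx":0,"ry":0,"rz":0,"fingers":0.22},{"dx":0,"dy":0,"dz":0,"rx":0,"ry":0,"rz":0,"fingers":0.22},{"dx":0,"dy":0,"dz":-5,"rx":0,"ry":0,"rz":0,"fingers":0.22},{"dx":0,"dy":0,"dz":-25,"rx":0,"ry":0,"rz":0,"fingers":0.22},{"dx":0,"dy":0,"dz":-40,"rx":0,"ry":0,"rz":0,"fingers":0.15},{"dx":0,"dy":0,"dz":-40,"rx":0,"ry":0,"rz":0,"fingers":0.15},{"dx":0,"dy":0,"dz":0,"rx":0,"ry":0,"rz":0,"fingers":0.15}]}}

```text
clock: 8.22
tcp_pos: [0.4509, 0.3991, 0.1147]
orientation: [-0.027, 3.136, 0.005]
ft_force: [-0.3, -0.1, -0.2]
width: 0.854
finger_force: 0.0
```

Call:
{"name": "arm_command", "arguments": {"targets": [{"dx":-1,"dy":-49,"dz":0,"rx":0,"ry":0,"rz":0,"fingers":0.15},{"dx":-1,"dy":-49,"dz":0,"rx":0,"ry":0,"rz":0,"fingers":0.15},{"dx":-2,"dy":-49,"dz":0,"rx":0,"ry":0,"rz":0,"fingers":0.15},{"dx":-2,"dy":-49,"dz":0,"rx":0,"ry":0,"rz":0,"fingers":0.15},{"dx":-2,"dy":-49,"dz":0,"rx":0,"ry":0,"rz":0,"fingers":0.15},{"dx":-2,"dy":-49,"dz":0,"rx":0,"ry":0,"rz":0,"fingers":0.15},{"dx":-1,"dy":-49,"dz":0,"rx":0,"ry":0,"rz":0,"fingers":0.15},{"dx":-1,"dy":-49,"dz":0,"rx":0,"ry":0,"rz":0,"fingers":0.15}]}}

```text
clock: 9.22
tcp_pos: [0.4679, 0.005, 0.1108]
orientation: [0.027, -3.141, -0.0]
ft_force: [0.7, 0.2, 0.1]
width: 0.852
finger_force: 0.0
```

Call:
{"name": "arm_command", "arguments": {"targets": [{"dx":0,"dy":0,"dz":0,"rx":0,"ry":0,"rz":7,"fingers":0.15},{"dx":0,"dy":0,"dz":0,"rx":0,"ry":0,"rz":7,"fingers":0.15},{"dx":0,"dy":0,"dz":0,"rx":0,"ry":0,"rz":0,"fingers":0.15},{"dx":0,"dy":0,"dz":0,"rx":0,"ry":0,"rz":0,"fingers":0.15}]}}

```text
clock: 9.72
tcp_pos: [0.4682, 0.0066, 0.111]
orientation: [-0.352, -3.121, -0.0]
ft_force: [-0.3, 0.1, -0.4]
width: 0.847
finger_force: 0.0
```

```bash
python3 - <<'E'
from h import *
c=snap("wrist","w5");T=snap("top","top1")
print("wrist")
for cc in(c,T):
    m,cs=blobs(cc["image"],"wood",60)
    for k in cs:
        q=cen(k);P=on(cc,q,.024)[0]
        if .3<P[0]<.7 and abs(P[1])<.45: print(q.round(0),cv2.contourArea(k),P.round(3),rect(cc,k,.024))
    print('top')
cv2.imwrite("pics/w5b.png",cv2.resize(c["image"],(800,600)))
plan((.462,.003,.002),76.5)
E
```

```text
wrist
[259. 273.] 1237.5 [ 0.549 -0.008  0.024] [[552.0, 1.4], [58.6, 57.8], 77.1]
[373. 243.] 1065.0 [0.54  0.106 0.024] [[541.6, 99.4], [58.8, 31.9], 45.1]
[250. 217.] 90.5 [ 0.489 -0.003  0.024] [[488.1, -3.0], [13.9, 7.0], 77.1]
[348. 184.] 1667.0 [0.477 0.09  0.024] [[464.5, 91.2], [58.0, 58.5], 32.9]
[497. 126.] 1041.5 [0.455 0.217 0.024] [[457.6, 218.4], [58.4, 14.3], 21.3]
top
[156. 227.] 83.0 [0.456 0.217 0.024] [[455.9, 216.3], [58.0, 15.8], 22.4]
[ 94. 223.] 141.5 [0.451 0.399 0.024] [[450.5, 397.3], [47.6, 48.2], 48.3]
[184. 275.] 9486.5 [0.335 0.121 0.024] [[345.8, 108.8], [204.1, 518.9], 71.9]
[236. 173.] 156.5 [0.636 0.01  0.024] [[634.6, 1.7], [56.9, 61.2], 5.7]
[357. 187.] 987.0 [ 0.628 -0.343  0.024] [[629.2, -342.9], [69.7, 134.0], 81.1]
[213. 172.] 160.5 [0.632 0.077 0.024] [[639.7, 87.6], [57.8, 61.9], 9.4]
[137. 167.] 147.5 [0.625 0.302 0.024] [[624.4, 301.9], [47.5, 50.0], 80.0]
top
at [468.3   6.6 111.1] yawY 77.1 tilt 0.02 q6 -1.58 t 9.8
turn rz 0.6 (before shift) | shift in present axes [  5.3  -4.9 109.1] | after turn [  5.3  -5.  109.1]
```

View pics/w5b.png

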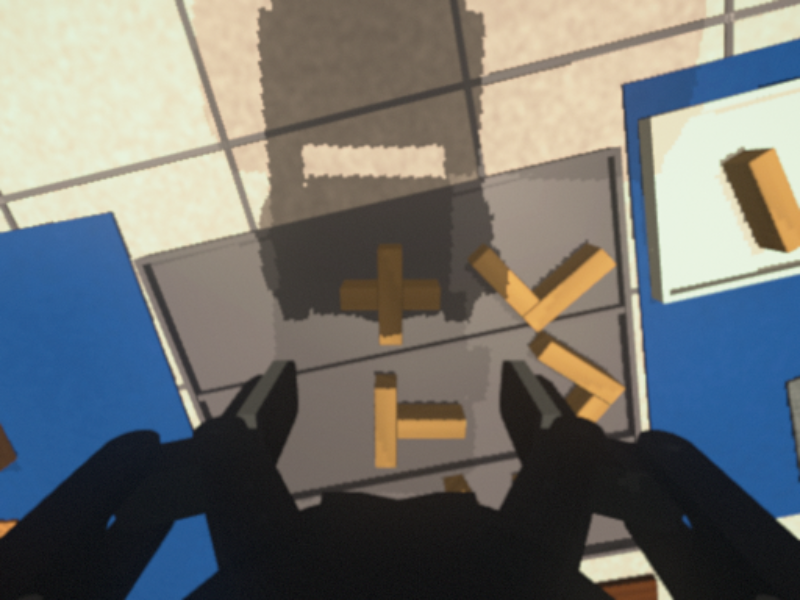

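Cross 2 is in shadow at (390,297), aligned with the fingers, and the nearest corner joint is at (475,255). The finger gap is enough if I keep the opening at about 66 mm. The first cross lies flat in the tray at (450,397) mm.

Call:
{"name": "arm_command", "arguments": {"targets": [{"dx":4,"dy":-5,"dz":20,"rx":0,"ry":0,"rz":0,"fingers":0.22},{"dx":0,"dy":0,"dz":30,"rx":0,"ry":0,"rz":0,"fingers":0.22},{"dx":0,"dy":0,"dz":25,"rx":0,"ry":0,"rz":0,"fingers":0.22},{"dx":0,"dy":0,"dz":0,"rx":0,"ry":0,"rz":0,"fingers":0.22}]}}

```text
clock: 10.32
tcp_pos: [0.4625, 0.0028, 0.0352]
orientation: [-0.354, -3.118, -0.001]
ft_force: [0.1, -0.7, -0.1]
width: 0.777
finger_force: 0.0
```

```bash
python3 - <<'E'
from h import *
c=snap("wrist","w6")
cv2.imwrite("pics/w6b.png",cv2.resize(c["image"][80:330,100:420],(640,500)))
plan((.463,.003,.002),76.5)
E
```

```text
at [463.3   2.6  36.3] yawY 77.0 tilt 0.06 q6 -1.59 t 10.4
turn rz 0.5 (before shift) | shift in present axes [ 0.3  0.3 34.3] | after turn [ 0.3  0.3 34.3]
```

View pics/w6b.png

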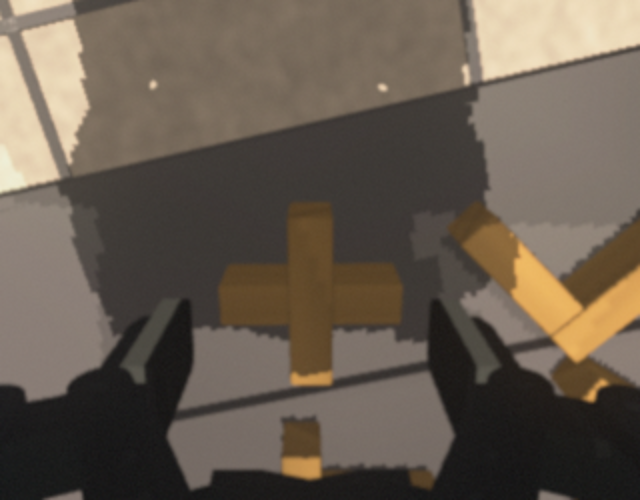

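The cross hub is at crop (311,295), midway between the fingers at (185,300) and (432,300), and the right finger clears the corner joint. Descending.

Call:
{"name": "arm_command", "arguments": {"targets": [{"dx":0,"dy":0,"dz":18,"rx":0,"ry":0,"rz":0,"fingers":0.22},{"dx":0,"dy":0,"dz":16,"rx":0,"ry":0,"rz":0,"fingers":0.22},{"dx":0,"dy":0,"dz":0,"rx":0,"ry":0,"rz":0,"fingers":0.22},{"dx":0,"dy":0,"dz":0,"rx":0,"ry":0,"rz":0,"fingers":0.6},{"dx":0,"dy":0,"dz":0,"rx":0,"ry":0,"rz":0,"fingers":0.6},{"dx":0,"dy":0,"dz":0,"rx":0,"ry":0,"rz":0,"fingers":0.6}]}}

```text
clock: 11.12
tcp_pos: [0.4641, 0.0024, 0.0036]
orientation: [0.355, 3.119, -0.0]
ft_force: [-1.2, -0.2, 7.8]
width: 0.669
finger_force: 43.4
```

Call:
{"name": "arm_command", "arguments": {"targets": [{"dx":0,"dy":0,"dz":-15,"rx":0,"ry":0,"rz":0,"fingers":0.6},{"dx":0,"dy":0,"dz":-40,"rx":0,"ry":0,"rz":0,"fingers":0.6},{"dx":0,"dy":0,"dz":-35,"rx":0,"ry":0,"rz":0,"fingers":0.6},{"dx":0,"dy":0,"dz":0,"rx":0,"ry":0,"rz":-7,"fingers":0.6},{"dx":0,"dy":0,"dz":0,"rx":0,"ry":0,"rz":-7,"fingers":0.6},{"dx":0,"dy":0,"dz":0,"rx":0,"ry":0,"rz":0,"fingers":0.6}]}}

```text
clock: 11.88
tcp_pos: [0.4635, 0.0025, 0.0933]
orientation: [-0.025, 3.14, -0.0]
ft_force: [-0.4, -0.2, -0.1]
width: 0.668
finger_force: 42.9
```

```bash
python3 - <<'E'
from h import *
plan((.451,.306,.1),91)
E
```

```text
at [463.5   2.5  93.3] yawY 90.9 tilt 0.07 q6 -1.84 t 11.9
turn rz -0.1 (before shift) | shift in present axes [  7.6 303.7  -6.8] | after turn [  7.2 303.7  -6.8]
```

Call:
{"name": "arm_command", "arguments": {"targets": [{"dx":2,"dy":50,"dz":0,"rx":0,"ry":0,"rz":0,"fingers":0.6},{"dx":1,"dy":50,"dz":0,"rx":0,"ry":0,"rz":0,"fingers":0.6},{"dx":1,"dy":50,"dz":0,"rx":0,"ry":0,"rz":0,"fingers":0.6},{"dx":1,"dy":50,"dz":0,"rx":0,"ry":0,"rz":0,"fingers":0.6},{"dx":1,"dy":50,"dz":0,"rx":0,"ry":0,"rz":0,"fingers":0.6},{"dx":1,"dy":52,"dz":0,"rx":0,"ry":0,"rz":0,"fingers":0.6},{"dx":0,"dy":0,"dz":20,"rx":0,"ry":0,"rz":0,"fingers":0.6},{"dx":0,"dy":0,"dz":40,"rx":0,"ry":0,"rz":0,"fingers":0.6}]}}

```text
clock: 12.88
tcp_pos: [0.4519, 0.3054, 0.0332]
orientation: [-0.024, 3.138, 0.002]
ft_force: [0.2, -0.1, -2.0]
width: 0.669
finger_force: 42.9
```

Call:
{"name": "arm_command", "arguments": {"targets": [{"dx":0,"dy":0,"dz":20,"rx":0,"ry":0,"rz":0,"fingers":0.6},{"dx":0,"dy":0,"dz":7,"rx":0,"ry":0,"rz":0,"fingers":0.6},{"dx":0,"dy":0,"dz":0,"rx":0,"ry":0,"rz":0,"fingers":0.6}]}}

```text
clock: 13.25
tcp_pos: [0.4515, 0.3045, 0.0066]
orientation: [-0.024, 3.141, 0.0]
ft_force: [-2.1, -0.6, 3.5]
width: 0.666
finger_force: 43.4
```

Call:
{"name": "arm_command", "arguments": {"targets": [{"dx":0,"dy":0,"dz":3,"rx":0,"ry":0,"rz":0,"fingers":0.6},{"dx":0,"dy":0,"dz":0,"rx":0,"ry":0,"rz":0,"fingers":0.22},{"dx":0,"dy":0,"dz":0,"rx":0,"ry":0,"rz":0,"fingers":0.22},{"dx":0,"dy":0,"dz":-5,"rx":0,"ry":0,"rz":0,"fingers":0.22},{"dx":0,"dy":0,"dz":-25,"rx":0,"ry":0,"rz":0,"fingers":0.22},{"dx":0,"dy":0,"dz":-40,"rx":0,"ry":0,"rz":0,"fingers":0.22},{"dx":0,"dy":0,"dz":-20,"rx":0,"ry":0,"rz":0,"fingers":0.3},{"dx":-2,"dy":-44,"dz":0,"rx":0,"ry":0,"rz":0,"fingers":0.45}]}}

```text
clock: 14.25
tcp_pos: [0.4547, 0.2615, 0.0942]
orientation: [-0.031, 3.138, 0.002]
ft_force: [1.7, -0.3, -0.7]
width: 0.546
finger_force: 0.0
```

Call:
{"name": "arm_command", "arguments": {"targets": [{"dx":-2,"dy":-43,"dz":0,"rx":0,"ry":0,"rz":0,"fingers":0.45},{"dx":0,"dy":0,"dz":0,"rx":0,"ry":0,"rz":-10.5,"fingers":0.45},{"dx":0,"dy":0,"dz":0,"rx":0,"ry":0,"rz":-10.5,"fingers":0.45},{"dx":0,"dy":0,"dz":0,"rx":0,"ry":0,"rz":0,"fingers":0.45},{"dx":0,"dy":0,"dz":0,"rx":0,"ry":0,"rz":0,"fingers":0.45}]}}

```text
clock: 14.88
tcp_pos: [0.4567, 0.2175, 0.0924]
orientation: [0.593, -3.085, -0.0]
ft_force: [-0.4, 0.2, -0.4]
width: 0.549
finger_force: 0.0
```

```bash
python3 - <<'E'
from h import *
c=snap("wrist","w7");T=snap("top","top2")
for cc in(c,T):
    m,cs=blobs(cc["image"],"wood",60)
    for k in cs:
        q=cen(k);P=on(cc,q,.024)[0]
        if .3<P[0]<.7 and abs(P[1])<.45: print(q.round(0),cv2.contourArea(k),P.round(3),rect(cc,k,.024))
    print('top')
plan((.4565,.217,.002),111.5)
im=T["image"][130:290,50:410];cv2.imwrite("pics/t2.png",cv2.resize(im,None,fx=2.2,fy=2.2,interpolation=cv2.INTER_CUBIC))
E
```

```text
[ 42. 308.] 856.5 [0.63  0.07  0.024] [[630.3, 66.4], [32.3, 64.5], 58.9]
[446. 268.] 1503.5 [0.452 0.4   0.024] [[452.6, 400.6], [50.7, 48.3], 47.9]
[254. 228.] 132.0 [0.48  0.226 0.024] [[480.3, 226.1], [10.3, 12.1], 21.8]
[  4. 226.] 115.0 [0.557 0.027 0.024] [[556.9, 27.9], [15.8, 8.1], 6.9]
[ 95. 248.] 1615.0 [0.55  0.103 0.024] [[551.3, 90.1], [58.9, 58.4], 44.3]
[352. 231.] 1615.0 [0.451 0.305 0.024] [[451.7, 306.6], [49.0, 47.0], 49.6]
[ 95. 165.] 2129.5 [0.476 0.087 0.024] [[464.0, 91.9], [58.4, 58.2], 32.1]
top
[202. 225.] 184.0 [0.476 0.088 0.024] [[462.6, 91.4], [59.9, 61.5], 32.5]
[239. 203.] 179.5 [ 0.548 -0.008  0.024] [[550.2, 1.3], [60.8, 60.9], 77.5]
[ 88. 268.] 7575.0 [0.323 0.394 0.024] [[324.1, 377.2], [217.7, 499.1], 84.3]
[200. 199.] 177.5 [0.549 0.104 0.024] [[549.6, 90.4], [60.3, 60.1], 44.5]
[236. 173.] 159.0 [0.635 0.01  0.024] [[637.5, 0.5], [60.1, 59.8], 14.9]
[357. 187.] 987.0 [ 0.628 -0.343  0.024] [[629.2, -342.9], [69.7, 134.0], 81.1]
[213. 172.] 161.0 [0.632 0.077 0.024] [[639.7, 87.6], [57.8, 61.9], 9.4]
[137. 167.] 153.0 [0.625 0.302 0.024] [[624.4, 301.9], [47.5, 50.0], 80.0]
top
at [456.6 217.5  92.3] yawY 111.9 tilt 0.00 q6 -1.74 t 15.0
turn rz 0.4 (before shift) | shift in present axes [ 0.3 -0.4 90.3] | after turn [ 0.3 -0.4 90.3]
```

View pics/t2.png

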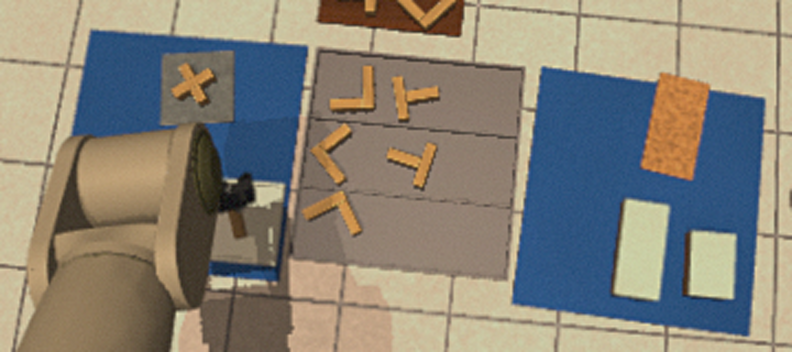

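The top crop shows both crosses gone from the bins, the three corners and two tees undisturbed, a free lower-right bin, and a long and a short box. The wrist data put the crosses at (451,306) and (452,400) mm in the tray. Next is the straight joint.

Call:
{"name": "arm_command", "arguments": {"targets": [{"dx":0,"dy":0,"dz":30,"rx":0,"ry":0,"rz":0,"fingers":0.45},{"dx":-1,"dy":0,"dz":35,"rx":0,"ry":0,"rz":0,"fingers":0.45},{"dx":0,"dy":0,"dz":18,"rx":0,"ry":0,"rz":0,"fingers":0.45},{"dx":0,"dy":0,"dz":0,"rx":0,"ry":0,"rz":0,"fingers":0.95},{"dx":0,"dy":0,"dz":0,"rx":0,"ry":0,"rz":0,"fingers":0.95},{"dx":0,"dy":0,"dz":0,"rx":0,"ry":0,"rz":0,"fingers":0.95},{"dx":0,"dy":0,"dz":0,"rx":0,"ry":0,"rz":0,"fingers":0.95},{"dx":0,"dy":0,"dz":-15,"rx":0,"ry":0,"rz":0,"fingers":0.95}]}}

```text
clock: 15.98
tcp_pos: [0.4571, 0.2177, 0.0244]
orientation: [0.598, -3.082, 0.0]
ft_force: [0.1, 0.2, -0.3]
width: 0.153
finger_force: 40.7
```

Call:
{"name": "arm_command", "arguments": {"targets": [{"dx":0,"dy":0,"dz":-35,"rx":0,"ry":0,"rz":0,"fingers":0.95},{"dx":0,"dy":0,"dz":-35,"rx":0,"ry":0,"rz":0,"fingers":0.95},{"dx":0,"dy":0,"dz":0,"rx":0,"ry":0,"rz":0,"fingers":0.95}]}}

```text
clock: 16.35
tcp_pos: [0.4589, 0.2182, 0.0974]
orientation: [-0.598, 3.078, 0.0]
ft_force: [0.9, -0.6, -1.0]
width: 0.153
finger_force: 40.8
```

Call:
{"name": "arm_command", "arguments": {"targets": [{"dx":19,"dy":-46,"dz":0,"rx":0,"ry":0,"rz":0,"fingers":0.95},{"dx":19,"dy":-46,"dz":0,"rx":0,"ry":0,"rz":0,"fingers":0.95},{"dx":19,"dy":-46,"dz":0,"rx":0,"ry":0,"rz":0,"fingers":0.95},{"dx":19,"dy":-46,"dz":0,"rx":0,"ry":0,"rz":0,"fingers":0.95},{"dx":19,"dy":-46,"dz":0,"rx":0,"ry":0,"rz":0,"fingers":0.95},{"dx":0,"dy":0,"dz":30,"rx":0,"ry":0,"rz":0,"fingers":0.95},{"dx":0,"dy":0,"dz":35,"rx":0,"ry":0,"rz":0,"fingers":0.95},{"dx":0,"dy":0,"dz":14,"rx":0,"ry":0,"rz":0,"fingers":0.95}]}}

```text
clock: 17.35
tcp_pos: [0.4544, -0.0308, 0.0137]
orientation: [0.598, -3.081, -0.003]
ft_force: [-0.1, 0.7, -0.4]
width: 0.154
finger_force: 40.7
```

Call:
{"name": "arm_command", "arguments": {"targets": [{"dx":0,"dy":0,"dz":4,"rx":0,"ry":0,"rz":0,"fingers":0.95},{"dx":0,"dy":0,"dz":0,"rx":0,"ry":0,"rz":0,"fingers":0.95}]}}

```text
clock: 17.6
tcp_pos: [0.456, -0.031, 0.0119]
orientation: [-0.599, 3.083, -0.001]
ft_force: [0.7, -1.0, 0.5]
width: 0.153
finger_force: 40.7
```

Call:
{"name": "arm_command", "arguments": {"targets": [{"dx":0,"dy":0,"dz":2.5,"rx":0,"ry":0,"rz":0,"fingers":0.95},{"dx":0,"dy":0,"dz":0,"rx":0,"ry":0,"rz":0,"fingers":0.7},{"dx":0,"dy":0,"dz":0,"rx":0,"ry":0,"rz":0,"fingers":0.6},{"dx":0,"dy":0,"dz":-5,"rx":0,"ry":0,"rz":0,"fingers":0.6},{"dx":0,"dy":0,"dz":-25,"rx":0,"ry":0,"rz":0,"fingers":0.6},{"dx":0,"dy":0,"dz":-50,"rx":0,"ry":0,"rz":9,"fingers":0},{"dx":0,"dy":0,"dz":-50,"rx":0,"ry":0,"rz":9,"fingers":0},{"dx":0,"dy":0,"dz":-50,"rx":0,"ry":0,"rz":9,"fingers":0}]}}

```text
clock: 18.6
tcp_pos: [0.4553, -0.0309, 0.1909]
orientation: [0.146, 3.138, -0.0]
ft_force: [0.9, 1.3, 0.0]
width: 0.994
finger_force: 0.0
```

Call:
{"name": "arm_command", "arguments": {"targets": [{"dx":-15,"dy":-49,"dz":0,"rx":0,"ry":0,"rz":0,"fingers":0},{"dx":-15,"dy":-49,"dz":0,"rx":0,"ry":0,"rz":0,"fingers":0},{"dx":-15,"dy":-49,"dz":0,"rx":0,"ry":0,"rz":0,"fingers":0},{"dx":-15,"dy":-49,"dz":0,"rx":0,"ry":0,"rz":0,"fingers":0},{"dx":-15,"dy":-49,"dz":0,"rx":0,"ry":0,"rz":0,"fingers":0},{"dx":-15,"dy":-49,"dz":0,"rx":0,"ry":0,"rz":0,"fingers":0},{"dx":0,"dy":0,"dz":0,"rx":0,"ry":0,"rz":0,"fingers":0},{"dx":0,"dy":0,"dz":0,"rx":0,"ry":0,"rz":0,"fingers":0}]}}

```text
clock: 19.6
tcp_pos: [0.5194, -0.3312, 0.1888]
orientation: [-0.137, -3.138, -0.001]
ft_force: [-0.2, 0.9, -0.1]
width: 1.005
finger_force: 0.0
```

```bash
python3 - <<'E'
from h import *
c=snap("wrist","w8");T=snap("top","top3")
for cc,n in((c,"wrist"),(T,"top")):
    m,cs=blobs(cc["image"],"wood",60)
    for k in cs:
        q=cen(k);P=on(cc,q,.024)[0]
        if .3<P[0]<.7 and abs(P[1])<.45: print(n,q.round(0),cv2.contourArea(k),P.round(3),rect(cc,k,.024))
    m,cs=blobs(cc["image"],"white",300)
    for k in cs:
        q=cen(k);P=on(cc,q,.033)[0]
        if .35<P[0]<.6 and -.45<P[1]<-.25: print("box",n,q.round(1),cv2.contourArea(k),P.round(3),rect(cc,k,.033))
cv2.imwrite("pics/w8b.png",cv2.resize(c["image"],(800,600)))
plan((.46,-.31,.2),80)
E
```

```text
wrist [505. 249.] 115.0 [ 0.645 -0.021  0.024] [[644.8, -21.5], [15.3, 16.0], 14.8]
wrist [249. 252.] 4360.0 [ 0.621 -0.347  0.024] [[625.0, -347.7], [65.8, 129.5], 81.5]
box wrist [188.7 118.9] 3888.0 [ 0.449 -0.397  0.033] [[452.8, -396.0], [58.1, 82.7], 89.7]
box wrist [273.2 106. ] 4012.0 [ 0.444 -0.305  0.033] [[452.6, -303.2], [57.8, 100.3], 88.3]
box wrist [163.7  60.9] 11056.0 [ 0.391 -0.413  0.033] [[469.2, -387.6], [190.8, 258.6], 85.3]
top [243. 237.] 100.5 [ 0.453 -0.031  0.024] [[453.3, -30.9], [59.4, 16.5], 21.7]
top [126. 226.] 143.0 [0.45  0.305 0.024] [[450.8, 303.6], [46.3, 48.2], 46.6]
top [202. 225.] 188.0 [0.475 0.088 0.024] [[462.6, 91.4], [59.9, 61.5], 32.5]
top [ 94. 223.] 142.5 [0.451 0.399 0.024] [[450.5, 397.3], [47.6, 48.2], 48.3]
top [238. 203.] 165.0 [ 0.549 -0.007  0.024] [[552.4, 1.4], [60.1, 59.2], 73.4]
top [200. 199.] 175.5 [0.549 0.104 0.024] [[550.3, 89.9], [59.8, 61.7], 45.4]
top [236. 173.] 159.0 [0.635 0.01  0.024] [[637.5, 0.5], [60.1, 59.8], 14.9]
top [357. 181.] 744.5 [ 0.644 -0.342  0.024] [[630.8, -344.3], [69.6, 135.0], 82.2]
top [213. 172.] 160.5 [0.632 0.077 0.024] [[639.7, 87.6], [57.8, 61.9], 9.4]
top [137. 167.] 149.0 [0.625 0.302 0.024] [[624.4, 301.9], [47.5, 50.0], 80.0]
top [365. 252.] 12164.0 [ 0.444 -0.375  0.024] [[458.8, -383.5], [219.2, 559.9], 47.6]
at [ 519.6 -330.7  189.2] yawY 85.0 tilt 0.01 q6 -2.24 t 19.7
turn rz 5.0 (before shift) | shift in present axes [ 61.2  15.5 -10.8] | after turn [ 62.3  10.  -10.8]
```

View pics/w8b.png

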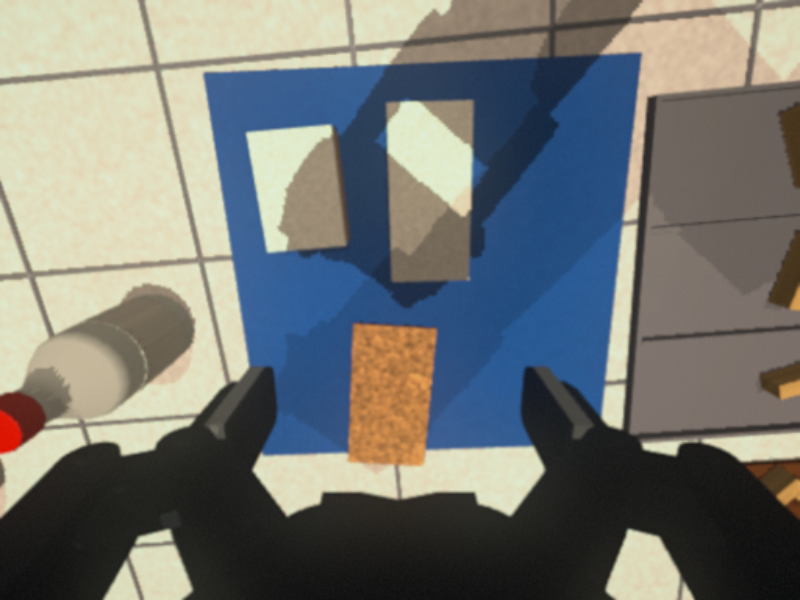

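The wrist view shows the long box with top corners (386,101), (474,99), (469,281), (392,281), the short box with (247,131), (333,125), (347,247), (267,253), and the cork with (353,323), (437,327), (424,465), (349,464). In the top view the straight joint is now flat in the bin at (453,-31) mm.

```bash
python3 - <<'E'
from h import *
c=load("w8");T=load("top0")
hsv=cv2.cvtColor(T["image"],cv2.COLOR_BGR2HSV);m=((hsv[...,1]<75)&(hsv[...,2]>140)).astype(np.uint8)
n,l,st,ce=cv2.connectedComponentsWithStats(m)
tc=[ce[i] for i in range(1,n) if 200<st[i,4]<2500 and 300<ce[i,0]<400 and 200<ce[i,1]<300];print(np.round(tc,1))
for nm,p,z in(("long",[(386,101),(474,99),(469,281),(392,281)],.032),("short",[(247,131),(333,125),(347,247),(267,253)],.032),("cork",[(353,323),(437,327),(424,465),(349,464)],.004)):
    X=on(c,np.array(p)/1.5625,z)*1000
    e=X-np.roll(X,-1,0);L=np.linalg.norm(e,axis=1)
    d=(X[2]+X[3]-X[0]-X[1]);print(nm,X.mean(0).round(1),"sides",L.round(0),"axis deg",np.degrees(np.arctan2(d[1],d[0])).round(1))
    for t in tc: 
        Xt,g=tri(c,proj(c,X.mean(0)/1000)[0],T,t)
        if g<.01: print("   tri",(Xt*1000).round(1),g*1000)
E
```

```text
[[398.6 214.1]
 [341.4 243.1]
 [373.4 249.8]]
long [ 464.5 -303.8   32. ] sides [ 58. 123.  57. 122.] axis deg -3.6
   tri [ 463.  -304.1   33.5] 2.8602354552312304
short [ 453.5 -394.9   32. ] sides [58. 82. 58. 83.] axis deg -0.7
   tri [ 452.7 -398.1   21.2] 2.344223765953672
cork [ 636.5 -348.2    4. ] sides [ 70. 137.  70. 139.] axis deg -8.4
```

Call:
{"name": "arm_command", "arguments": {"targets": [{"dx":29,"dy":11,"dz":30,"rx":0,"ry":0,"rz":-1.4,"fingers":0.12},{"dx":28,"dy":12,"dz":30,"rx":0,"ry":0,"rz":0,"fingers":0.12},{"dx":0,"dy":0,"dz":40,"rx":0,"ry":0,"rz":0,"fingers":0.12},{"dx":0,"dy":0,"dz":30,"rx":0,"ry":0,"rz":0,"fingers":0.12},{"dx":0,"dy":0,"dz":0,"rx":0,"ry":0,"rz":0,"fingers":0.12}]}}

```text
clock: 20.32
tcp_pos: [0.4638, -0.303, 0.0577]
orientation: [-0.098, -3.138, -0.004]
ft_force: [0.6, -0.4, 0.3]
width: 0.881
finger_force: 0.0
```

```bash
python3 - <<'E'
from h import *
c=snap("wrist","w9")
cv2.imwrite("pics/w9b.png",cv2.resize(c["image"],(640,480)))
plan((.464,-.304,.003),86.4)
print(proj(c,[(.464,-.304,.032)]))
E
```

```text
at [ 464.6 -303.9   59.3] yawY 86.4 tilt 0.03 q6 -2.30 t 20.4
turn rz 0.0 (before shift) | shift in present axes [ 0.6 -0.2 56.3] | after turn [ 0.6 -0.2 56.3]
[[253.3539595  221.50060077]]
```

View pics/w9b.png

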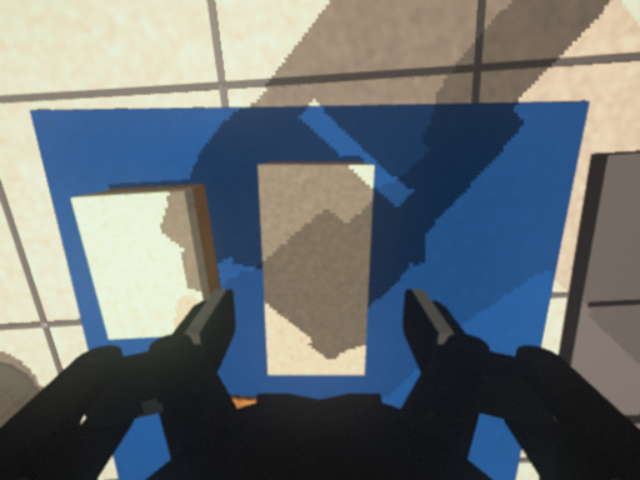

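The long box sits between the fingers with corners (258,163), (376,163), (365,376), (267,376). The short box's edge at x≈205–220 is clear of the left finger.

```bash
python3 - <<'E'
from h import *
c=load("w9")
for nm,p in(("long",[(258,163),(376,163),(365,376),(267,376)]),):
    X=on(c,np.array(p)*.8,.032)*1000
    e=X-np.roll(X,-1,0);d=(X[2]+X[3]-X[0]-X[1]);print(nm,X.mean(0).round(1),"sides",np.linalg.norm(e,axis=1).round(0),"axis",np.degrees(np.arctan2(d[1],d[0])).round(1))
    m=X.mean(0)/1000
plan((m[0],m[1],.003),86.4)
E
```

```text
long [ 465.6 -304.2   32. ] sides [ 58. 125.  59. 125.] axis -3.9
at [ 464.6 -303.9   59.3] yawY 86.4 tilt 0.03 q6 -2.30 t 20.4
turn rz 0.0 (before shift) | shift in present axes [-1.1 -0.3 56.3] | after turn [-1.1 -0.3 56.3]
```

Call:
{"name": "arm_command", "arguments": {"targets": [{"dx":-1,"dy":0,"dz":30,"rx":0,"ry":0,"rz":0,"fingers":0.12},{"dx":0,"dy":0,"dz":25,"rx":0,"ry":0,"rz":0,"fingers":0.12},{"dx":0,"dy":0,"dz":0,"rx":0,"ry":0,"rz":0,"fingers":0.12},{"dx":0,"dy":0,"dz":0,"rx":0,"ry":0,"rz":0,"fingers":0.6},{"dx":0,"dy":0,"dz":0,"rx":0,"ry":0,"rz":0,"fingers":0.6},{"dx":0,"dy":0,"dz":0,"rx":0,"ry":0,"rz":0,"fingers":0.6},{"dx":0,"dy":0,"dz":0,"rx":0,"ry":0,"rz":0,"fingers":0.6}], "force": 60}}

```text
clock: 21.25
tcp_pos: [0.4664, -0.3054, 0.006]
orientation: [0.099, 3.137, -0.004]
ft_force: [0.6, -0.1, 6.8]
width: 0.64
finger_force: 64.8
```

Call:
{"name": "arm_command", "arguments": {"targets": [{"dx":0,"dy":0,"dz":-15,"rx":0,"ry":0,"rz":0,"fingers":0.6},{"dx":0,"dy":0,"dz":-35,"rx":0,"ry":0,"rz":0,"fingers":0.6},{"dx":0,"dy":0,"dz":-35,"rx":0,"ry":0,"rz":0,"fingers":0.6},{"dx":0,"dy":0,"dz":0,"rx":0,"ry":0,"rz":0,"fingers":0.6},{"dx":0,"dy":0,"dz":0,"rx":0,"ry":0,"rz":0,"fingers":0.6}]}}

```text
clock: 21.88
tcp_pos: [0.4651, -0.3043, 0.0886]
orientation: [-0.099, -3.139, -0.001]
ft_force: [-0.0, -0.3, -2.4]
width: 0.642
finger_force: 64.2
```

```bash
python3 - <<'E'
from h import *
c=snap("wrist","w10");
plan((.6358,-.3482,.08),81.3)
E
```

```text
at [ 465.  -304.2   88.1] yawY 86.4 tilt 0.10 q6 -2.30 t 21.9
turn rz 5.1 (before shift) | shift in present axes [-173.2  -33.2    7.8] | after turn [-175.5  -17.7    7.8]
```

Call:
{"name": "arm_command", "arguments": {"targets": [{"dx":0,"dy":0,"dz":0,"rx":0,"ry":0,"rz":5.1,"fingers":0.6},{"dx":-44,"dy":-4,"dz":0,"rx":0,"ry":0,"rz":0,"fingers":0.6},{"dx":-44,"dy":-5,"dz":0,"rx":0,"ry":0,"rz":0,"fingers":0.6},{"dx":-44,"dy":-4,"dz":0,"rx":0,"ry":0,"rz":0,"fingers":0.6},{"dx":-43.5,"dy":-5,"dz":0,"rx":0,"ry":0,"rz":0,"fingers":0.6},{"dx":0,"dy":0,"dz":30,"rx":0,"ry":0,"rz":0,"fingers":0.6},{"dx":0,"dy":0,"dz":25,"rx":0,"ry":0,"rz":0,"fingers":0.6},{"dx":0,"dy":0,"dz":0,"rx":0,"ry":0,"rz":0,"fingers":0.6}]}}

```text
clock: 22.92
tcp_pos: [0.6348, -0.3479, 0.0301]
orientation: [-0.238, -3.127, -0.006]
ft_force: [0.1, 0.2, -1.3]
width: 0.65
finger_force: 64.0
```

```bash
python3 - <<'E'
from h import *
c=snap("wrist","w11")
cv2.imwrite("pics/w11b.png",cv2.resize(c["image"],(640,480)))
plan((.6358,-.3482,.01),81.3);s=read_state();print(s["width"],s["finger_force"],s["joint_positions"].round(2))
E
```

```text
at [ 635.6 -348.6   32.5] yawY 81.3 tilt 0.17 q6 -2.08 t 23.0
turn rz -0.0 (before shift) | shift in present axes [-0.2  0.4 22.5] | after turn [-0.2  0.4 22.5]
0.6455391724152374 63.955947160720825 [-0.66  0.94  0.97  0.    1.23 -2.08]
```

View pics/w11b.png

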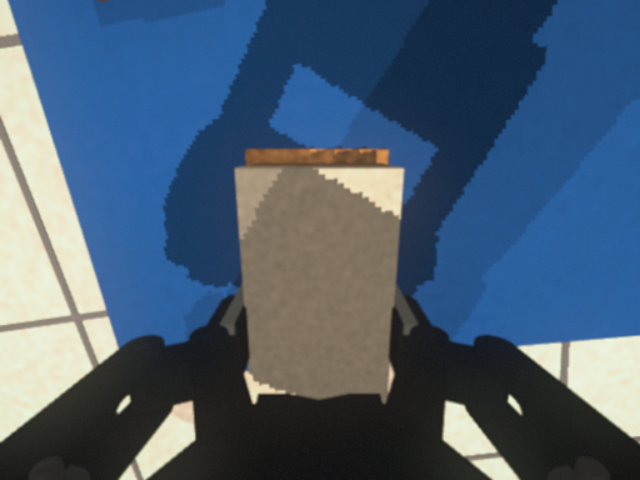

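The held box's near edge runs (235,168)–(405,168), over the cork's near edge (245,150)–(389,150), and the two look parallel. Checking the numbers.

```bash
python3 - <<'E'
from h import *
c=load("w11");s=read_state();R,_=cv2.Rodrigues(s["orientation"]);p=s["tcp_pos"]
for n,q,z in(("cork",[(245,150),(389,150)],.004),("box",[(235,168),(405,168)],.060),("box",[(235,168),(405,168)],.064)):
    X=on(c,np.array(q)*.8,z);print(n,((X-p)@R*1000).round(1).tolist())
E
```

```text
cork [[67.6, -35.4, 28.6], [67.6, 35.2, 28.7]]
box [[63.3, -27.2, -27.4], [63.3, 29.3, -27.3]]
box [[63.6, -26.3, -31.4], [63.6, 28.3, -31.3]]
```

Call:
{"name": "arm_command", "arguments": {"targets": [{"dx":-1.5,"dy":-0.5,"dz":14,"rx":0,"ry":0,"rz":0,"fingers":0.6},{"dx":0,"dy":0,"dz":5,"rx":0,"ry":0,"rz":0,"fingers":0.6},{"dx":0,"dy":0,"dz":3,"rx":0,"ry":0,"rz":0,"fingers":0.6},{"dx":0,"dy":0,"dz":0,"rx":0,"ry":0,"rz":0,"fingers":0.6}]}}

```text
clock: 23.48
tcp_pos: [0.6376, -0.3497, 0.0118]
orientation: [-0.239, -3.133, 0.0]
ft_force: [-0.2, 0.5, -1.9]
width: 0.647
finger_force: 64.0
```

Call:
{"name": "arm_command", "arguments": {"targets": [{"dx":0,"dy":0,"dz":2,"rx":0,"ry":0,"rz":0,"fingers":0.6},{"dx":0,"dy":0,"dz":0,"rx":0,"ry":0,"rz":0,"fingers":0.6}]}}

```text
clock: 23.72
tcp_pos: [0.6378, -0.3499, 0.0101]
orientation: [0.239, 3.132, -0.001]
ft_force: [0.5, -0.3, -0.9]
width: 0.641
finger_force: 64.0
```

Call:
{"name": "arm_command", "arguments": {"targets": [{"dx":0,"dy":0,"dz":1,"rx":0,"ry":0,"rz":0,"fingers":0.6},{"dx":0,"dy":0,"dz":0,"rx":0,"ry":0,"rz":0,"fingers":0.6}]}}

```text
clock: 23.98
tcp_pos: [0.6378, -0.3499, 0.0101]
orientation: [0.239, 3.132, -0.001]
ft_force: [-3.4, 2.0, 6.2]
width: 0.646
finger_force: 64.8
```

Call:
{"name": "arm_command", "arguments": {"targets": [{"dx":0,"dy":0,"dz":0,"rx":0,"ry":0,"rz":0,"fingers":0.3},{"dx":0,"dy":0,"dz":0,"rx":0,"ry":0,"rz":0,"fingers":0.15},{"dx":0,"dy":0,"dz":0,"rx":0,"ry":0,"rz":0,"fingers":0.12},{"dx":0,"dy":0,"dz":-20,"rx":0,"ry":0,"rz":0,"fingers":0.12},{"dx":0,"dy":0,"dz":-40,"rx":0,"ry":0,"rz":0,"fingers":0.12},{"dx":0,"dy":0,"dz":-30,"rx":0,"ry":0,"rz":0,"fingers":0.12},{"dx":0,"dy":0,"dz":0,"rx":0,"ry":0,"rz":-8,"fingers":0.12},{"dx":46,"dy":-12,"dz":0,"rx":0,"ry":0,"rz":0,"fingers":0.12}]}}

```text
clock: 24.98
tcp_pos: [0.5928, -0.3605, 0.1001]
orientation: [0.013, 3.139, -0.003]
ft_force: [0.0, -1.5, -0.8]
width: 0.881
finger_force: 0.0
```

Call:
{"name": "arm_command", "arguments": {"targets": [{"dx":46,"dy":-12,"dz":0,"rx":0,"ry":0,"rz":0,"fingers":0.12},{"dx":46,"dy":-12,"dz":0,"rx":0,"ry":0,"rz":0,"fingers":0.12},{"dx":45,"dy":-12,"dz":20,"rx":0,"ry":0,"rz":0,"fingers":0.12},{"dx":0,"dy":0,"dz":20,"rx":0,"ry":0,"rz":0,"fingers":0.12},{"dx":0,"dy":0,"dz":0,"rx":0,"ry":0,"rz":0,"fingers":0.12},{"dx":0,"dy":0,"dz":0,"rx":0,"ry":0,"rz":0,"fingers":0.12}]}}

```text
clock: 25.72
tcp_pos: [0.4548, -0.3958, 0.0603]
orientation: [0.019, 3.14, -0.003]
ft_force: [0.3, 0.7, -0.0]
width: 0.879
finger_force: 0.0
```

```bash
cat >> h.py <<'E'
def quad(c,seed,z,lo=25):
    """region not blue around a seed pixel -> its top quad on plane z: centre, sides, axis"""
    hsv=cv2.cvtColor(cv2.GaussianBlur(c["image"],(3,3),0),cv2.COLOR_BGR2HSV)
    m=((hsv[...,1]<100)&(hsv[...,2]>60)).astype(np.uint8)
    m=cv2.morphologyEx(m,cv2.MORPH_OPEN,np.ones((5,5)))
    n,l=cv2.connectedComponents(m);i=l[int(seed[1]),int(seed[0])]
    k=max(cv2.findContours((l==i).astype(np.uint8),cv2.RETR_EXTERNAL,cv2.CHAIN_APPROX_NONE)[0],key=cv2.contourArea)
    return i,cv2.contourArea(k),rect(c,k,z)
E
python3 - <<'E'
from h import *
c=snap("wrist","w12")
print(quad(c,proj(c,[(.4535,-.395,.032)])[0],.032))
plan((.4535,-.395,.003),89.3)
T=snap("top","top4");hsv=cv2.cvtColor(T["image"],cv2.COLOR_BGR2HSV)
print("long on cork",quad(T,proj(T,[(.64,-.345,.036)])[0],.036))
cv2.imwrite("pics/mont.png",np.vstack([cv2.resize(c["image"],(512,384))[60:],cv2.resize(T["image"][120:240,290:440],(512,410))[:270]]))
E
```

```text
(np.int32(2), 9677.5, [[453.0, -395.3], [59.6, 84.9], 89.9])
at [ 454.9 -395.7   60.2] yawY 89.3 tilt 0.13 q6 -2.47 t 25.8
turn rz 0.0 (before shift) | shift in present axes [ 1.5  0.8 57.2] | after turn [ 1.5  0.8 57.2]
long on cork (np.int32(1), 190712.0, [[638.1, -29.6], [1207.5, 1760.7], 4.4])
```

View pics/mont.png

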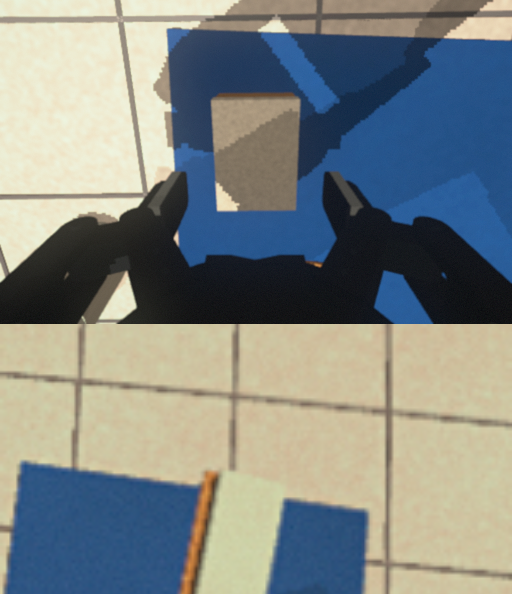

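The upper half shows the short box between the fingers at (256,155). The lower half shows the long box lying on the cork board, which is partly out of the crop. Gripping the short box.

Call:
{"name": "arm_command", "arguments": {"targets": [{"dx":1.5,"dy":0.5,"dz":30,"rx":0,"ry":0,"rz":0,"fingers":0.12},{"dx":0,"dy":0,"dz":25,"rx":0,"ry":0,"rz":0,"fingers":0.12},{"dx":0,"dy":0,"dz":0,"rx":0,"ry":0,"rz":0,"fingers":0.12},{"dx":0,"dy":0,"dz":0,"rx":0,"ry":0,"rz":0,"fingers":0.6},{"dx":0,"dy":0,"dz":0,"rx":0,"ry":0,"rz":0,"fingers":0.6},{"dx":0,"dy":0,"dz":0,"rx":0,"ry":0,"rz":0,"fingers":0.6},{"dx":0,"dy":0,"dz":0,"rx":0,"ry":0,"rz":0,"fingers":0.6}]}}

```text
clock: 26.7
tcp_pos: [0.4533, -0.3956, 0.0056]
orientation: [0.019, 3.14, -0.004]
ft_force: [0.4, 0.7, 5.8]
width: 0.642
finger_force: 65.1
```

Call:
{"name": "arm_command", "arguments": {"targets": [{"dx":0,"dy":0,"dz":-15,"rx":0,"ry":0,"rz":0,"fingers":0.6},{"dx":0,"dy":0,"dz":-40,"rx":0,"ry":0,"rz":0,"fingers":0.6},{"dx":0,"dy":0,"dz":-40,"rx":0,"ry":0,"rz":0,"fingers":0.6},{"dx":0,"dy":0,"dz":-30,"rx":0,"ry":0,"rz":8,"fingers":0.6},{"dx":0,"dy":0,"dz":0,"rx":0,"ry":0,"rz":0,"fingers":0.6},{"dx":0,"dy":0,"dz":0,"rx":0,"ry":0,"rz":0,"fingers":0.6}]}}

```text
clock: 27.45
tcp_pos: [0.4521, -0.3944, 0.128]
orientation: [-0.235, -3.132, -0.002]
ft_force: [0.0, 0.1, -2.2]
width: 0.644
finger_force: 64.3
```

```bash
python3 - <<'E'
from h import *
c=load("w12");T=load("top4")
plan((.637,-.3495,.1),81.3)
S=snap("scene","scene5")
s=read_state();print(s["width"],s["finger_force"])
# long box top on the cork: white-ish component in the top view inside a window
hsv=cv2.cvtColor(T["image"],cv2.COLOR_BGR2HSV)
for n,cc in(("top",T),("scene",S)):
    hsv=cv2.cvtColor(cc["image"],cv2.COLOR_BGR2HSV);q=proj(cc,[(.637,-.349,.036)])[0].astype(int);print(n,q,hsv[q[1],q[0]])
    h,s_,v=cv2.split(hsv);m=((s_<75)&(v>110)).astype(np.uint8);win=np.zeros_like(m);u=proj(cc,[(.637+a,-.3495+b,.036) for a,b in((.075,.035),(.075,-.05),(-.075,-.05),(-.075,.05))]).astype(np.int32)
    cv2.fillConvexPoly(win,cv2.convexHull(u),1);k=cv2.findContours(m*win,cv2.RETR_EXTERNAL,cv2.CHAIN_APPROX_NONE)[0]
    for kk in k:
        if cv2.contourArea(kk)>100: print(cv2.contourArea(kk),rect(cc,kk,.036),on(cc,cen(kk),.036))
E
```

```text
at [ 452.1 -394.4  128. ] yawY 81.4 tilt 0.09 q6 -2.33 t 27.4
turn rz 0.1 (before shift) | shift in present axes [-176.1   72.    27.8] | after turn [-176.    72.3   27.8]
0.6438235822360786 64.25254225730896
top [359 183] [ 32  51 208]
1015.0 [[643.3, -353.4], [88.3, 145.0], 89.8] [[ 0.64734842 -0.3514912   0.036     ]]
scene [193 160] [ 31  43 165]
352.5 [[633.8, -349.9], [61.6, 123.1], 81.6] [[ 0.63596305 -0.34957519  0.036     ]]
```

Call:
{"name": "arm_command", "arguments": {"targets": [{"dx":-44,"dy":18,"dz":0,"rx":0,"ry":0,"rz":0,"fingers":0.6},{"dx":-44,"dy":18,"dz":0,"rx":0,"ry":0,"rz":0,"fingers":0.6},{"dx":-44,"dy":18,"dz":0,"rx":0,"ry":0,"rz":0,"fingers":0.6},{"dx":-44,"dy":18,"dz":0,"rx":0,"ry":0,"rz":0,"fingers":0.6},{"dx":0,"dy":0,"dz":25,"rx":0,"ry":0,"rz":0,"fingers":0.6},{"dx":0,"dy":0,"dz":25,"rx":0,"ry":0,"rz":0,"fingers":0.6},{"dx":0,"dy":0,"dz":0,"rx":0,"ry":0,"rz":0,"fingers":0.6},{"dx":0,"dy":0,"dz":0,"rx":0,"ry":0,"rz":0,"fingers":0.6}]}}

```text
clock: 28.5
tcp_pos: [0.6375, -0.3507, 0.0794]
orientation: [0.238, 3.132, -0.001]
ft_force: [0.7, 0.2, -1.0]
width: 0.648
finger_force: 64.2
```

```bash
python3 - <<'E'
from h import *
plan((.6368,-.3496,.046),81.3)
c=snap("wrist","w13");s=read_state();print(s["width"],s["finger_force"])
R,_=cv2.Rodrigues(s["orientation"]);p=s["tcp_pos"]
hsv=cv2.cvtColor(cv2.GaussianBlur(c["image"],(3,3),0),cv2.COLOR_BGR2HSV)
m=((hsv[...,0]<90)&(hsv[...,1]<110)&(hsv[...,2]>60)).astype(np.uint8)
q=proj(c,[p+R@np.array(v) for v in((.040,-.028,-.028),(.040,.028,-.028),(.060,-.028,.042),(.060,.028,.042))]);print("expected short near edge, long near edge",q.round(1).tolist())
for col in(235,255,275):
    g=c["image"][:,col].astype(float).mean(1);d=np.abs(np.diff(g));r=np.arange(60,260);print(col,[(int(i),round(float(np.diff(g)[i]),0)) for i in r if d[i]>12])
cv2.imwrite("pics/w13c.png",cv2.resize(c["image"][60:320,120:400],(700,650))[:600])
E
```

```text
at [ 637.5 -350.7   79.4] yawY 81.3 tilt 0.04 q6 -2.08 t 28.5
turn rz 0.0 (before shift) | shift in present axes [ 0.9  1.  33.4] | after turn [ 0.9  1.  33.4]
0.6446190977965597 64.19678807258606
expected short near edge, long near edge [[191.5, 186.2], [317.8, 186.2], [213.1, 129.8], [296.2, 129.8]]
235 [(70, 20.0), (100, -16.0), (101, -13.0), (112, 21.0), (125, 30.0), (126, 15.0), (144, -15.0), (169, -14.0), (170, -18.0), (171, -13.0), (178, 13.0)]
255 [(111, 13.0), (112, 26.0), (114, -23.0), (115, -15.0), (125, 29.0), (126, 17.0), (142, -13.0), (169, -15.0), (170, -20.0), (178, 13.0)]
275 [(112, 18.0), (118, -21.0), (119, -31.0), (120, -16.0), (124, 35.0), (125, 63.0), (126, 33.0), (127, -23.0), (128, -33.0), (129, -13.0), (130, -12.0), (169, -16.0), (170, -17.0)]
```

View pics/w13c.png

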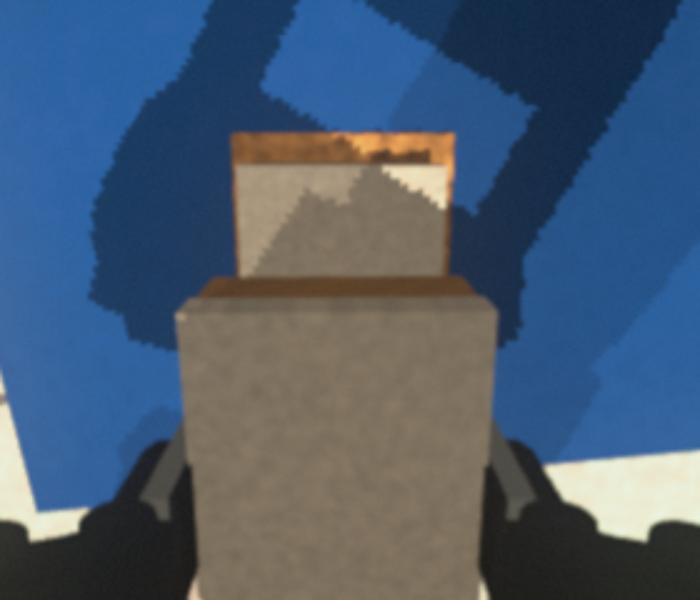

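The crop shows the long box centred on the cork: cork edge (231–455,132), long box edge (235–449,165). The held short box (178–497,318) is parallel to it and about 1 mm to the left, so I'll shift by that before lowering.

Call:
{"name": "arm_command", "arguments": {"targets": [{"dx":0.5,"dy":1.3,"dz":20,"rx":0,"ry":0,"rz":0,"fingers":0.6},{"dx":0,"dy":0,"dz":10,"rx":0,"ry":0,"rz":0,"fingers":0.6},{"dx":0,"dy":0,"dz":4,"rx":0,"ry":0,"rz":0,"fingers":0.6},{"dx":0,"dy":0,"dz":0,"rx":0,"ry":0,"rz":0,"fingers":0.6},{"dx":0,"dy":0,"dz":0,"rx":0,"ry":0,"rz":0,"fingers":0.6}]}}

```text
clock: 29.18
tcp_pos: [0.6374, -0.3493, 0.0455]
orientation: [0.239, 3.132, -0.001]
ft_force: [0.5, 0.2, -1.0]
width: 0.643
finger_force: 64.2
```

Call:
{"name": "arm_command", "arguments": {"targets": [{"dx":0,"dy":0,"dz":1.5,"rx":0,"ry":0,"rz":0,"fingers":0.6},{"dx":0,"dy":0,"dz":0,"rx":0,"ry":0,"rz":0,"fingers":0.6}]}}

```text
clock: 29.42
tcp_pos: [0.6371, -0.3491, 0.0433]
orientation: [0.239, 3.132, -0.0]
ft_force: [0.7, 0.2, -1.0]
width: 0.645
finger_force: 64.2
```

Call:
{"name": "arm_command", "arguments": {"targets": [{"dx":0,"dy":0,"dz":1,"rx":0,"ry":0,"rz":0,"fingers":0.6},{"dx":0,"dy":0,"dz":0,"rx":0,"ry":0,"rz":0,"fingers":0.6}]}}

```text
clock: 29.68
tcp_pos: [0.6371, -0.349, 0.0422]
orientation: [-0.239, -3.132, -0.0]
ft_force: [0.6, -0.5, -1.6]
width: 0.645
finger_force: 64.2
```

Call:
{"name": "arm_command", "arguments": {"targets": [{"dx":0,"dy":0,"dz":0.7,"rx":0,"ry":0,"rz":0,"fingers":0.6},{"dx":0,"dy":0,"dz":0,"rx":0,"ry":0,"rz":0,"fingers":0.6}]}}

```text
clock: 29.92
tcp_pos: [0.6371, -0.3491, 0.0417]
orientation: [0.239, 3.132, -0.0]
ft_force: [-0.1, -0.9, -0.9]
width: 0.642
finger_force: 64.1
```

Call:
{"name": "arm_command", "arguments": {"targets": [{"dx":0,"dy":0,"dz":1,"rx":0,"ry":0,"rz":0,"fingers":0.6},{"dx":0,"dy":0,"dz":0,"rx":0,"ry":0,"rz":0,"fingers":0.6}]}}

```text
clock: 30.18
tcp_pos: [0.6372, -0.3491, 0.0416]
orientation: [0.239, 3.132, -0.001]
ft_force: [-2.8, 2.4, 4.8]
width: 0.65
finger_force: 64.8
```

Call:
{"name": "arm_command", "arguments": {"targets": [{"dx":0,"dy":0,"dz":0.7,"rx":0,"ry":0,"rz":0,"fingers":0.6},{"dx":0,"dy":0,"dz":0,"rx":0,"ry":0,"rz":0,"fingers":0.6}]}}

```text
clock: 30.42
tcp_pos: [0.6372, -0.3491, 0.0416]
orientation: [0.239, 3.132, -0.001]
ft_force: [-5.5, 3.8, 9.8]
width: 0.642
finger_force: 65.5
```

Call:
{"name": "arm_command", "arguments": {"targets": [{"dx":0,"dy":0,"dz":-1,"rx":0,"ry":0,"rz":0,"fingers":0.3},{"dx":0,"dy":0,"dz":0,"rx":0,"ry":0,"rz":0,"fingers":0.15},{"dx":0,"dy":0,"dz":0,"rx":0,"ry":0,"rz":0,"fingers":0.12},{"dx":0,"dy":0,"dz":-20,"rx":0,"ry":0,"rz":0,"fingers":0.12},{"dx":0,"dy":0,"dz":-40,"rx":0,"ry":0,"rz":0,"fingers":0.12},{"dx":0,"dy":0,"dz":-45,"rx":0,"ry":0,"rz":0,"fingers":0.12},{"dx":8,"dy":49,"dz":0,"rx":0,"ry":0,"rz":0,"fingers":0.12},{"dx":8,"dy":49,"dz":0,"rx":0,"ry":0,"rz":0,"fingers":0.12}]}}

```text
clock: 31.42
tcp_pos: [0.6362, -0.249, 0.1479]
orientation: [0.24, 3.13, -0.002]
ft_force: [-0.3, 0.6, -0.7]
width: 0.881
finger_force: 0.0
```

Call:
{"name": "arm_command", "arguments": {"targets": [{"dx":8,"dy":49,"dz":0,"rx":0,"ry":0,"rz":0,"fingers":0.12},{"dx":8,"dy":49,"dz":0,"rx":0,"ry":0,"rz":0,"fingers":0.12},{"dx":8,"dy":49,"dz":0,"rx":0,"ry":0,"rz":0,"fingers":0.12},{"dx":9,"dy":49,"dz":0,"rx":0,"ry":0,"rz":0,"fingers":0.12},{"dx":9,"dy":49,"dz":0,"rx":0,"ry":0,"rz":0,"fingers":0.12},{"dx":9,"dy":49,"dz":0,"rx":0,"ry":0,"rz":0,"fingers":0.12},{"dx":9,"dy":49,"dz":0,"rx":0,"ry":0,"rz":0,"fingers":0.12},{"dx":9,"dy":49,"dz":0,"rx":0,"ry":0,"rz":0,"fingers":0.12}]}}

```text
clock: 32.42
tcp_pos: [0.6275, 0.1498, 0.1476]
orientation: [0.239, 3.13, 0.0]
ft_force: [0.3, 0.0, -0.3]
width: 0.882
finger_force: 0.0
```

Call:
{"name": "arm_command", "arguments": {"targets": [{"dx":9,"dy":50,"dz":0,"rx":0,"ry":0,"rz":0,"fingers":0.15},{"dx":8,"dy":50,"dz":0,"rx":0,"ry":0,"rz":0,"fingers":0.15},{"dx":8,"dy":50,"dz":0,"rx":0,"ry":0,"rz":0,"fingers":0.15},{"dx":0,"dy":0,"dz":0,"rx":0,"ry":0,"rz":-10.5,"fingers":0.15},{"dx":0,"dy":0,"dz":0,"rx":0,"ry":0,"rz":-10.5,"fingers":0.15},{"dx":0,"dy":0,"dz":0,"rx":0,"ry":0,"rz":-10.5,"fingers":0.15},{"dx":0,"dy":0,"dz":0,"rx":0,"ry":0,"rz":-10.5,"fingers":0.15},{"dx":0,"dy":0,"dz":0,"rx":0,"ry":0,"rz":-1.7,"fingers":0.15}]}}

```text
clock: 33.42
tcp_pos: [0.6256, 0.3003, 0.1473]
orientation: [-0.944, 2.995, -0.0]
ft_force: [0.4, 0.2, -0.5]
width: 0.849
finger_force: 0.0
```

Call:
{"name": "arm_command", "arguments": {"targets": [{"dx":0,"dy":0,"dz":0,"rx":0,"ry":0,"rz":0,"fingers":0.15},{"dx":0,"dy":0,"dz":0,"rx":0,"ry":0,"rz":0,"fingers":0.15}]}}

```text
clock: 33.67
tcp_pos: [0.6254, 0.3002, 0.1462]
orientation: [-0.941, 2.997, -0.0]
ft_force: [0.8, -0.0, 0.5]
width: 0.849
finger_force: 0.0
```

```bash
cat > mon.py <<'E'
from h import *
def woods(cc,n,z=.024,lo=150):
    m,cs=blobs(cc["image"],"wood",lo)
    for k in cs:
        q=cen(k);P=on(cc,q,z)[0]
        if .35<P[0]<.7 and abs(P[1])<.45: print(n,q.round(0),cv2.contourArea(k),P.round(3),rect(cc,k,z))
def tops(cc,n,z):
    hsv=cv2.cvtColor(cc["image"],cv2.COLOR_BGR2HSV);h,s_,v=cv2.split(hsv);m=((s_<75)&(v>110)).astype(np.uint8)
    cs=cv2.findContours(m,cv2.RETR_LIST,cv2.CHAIN_APPROX_NONE)[0]
    for k in cs:
        P=on(cc,cen(k),z)[0] if cv2.contourArea(k)>60 else np.zeros(3)
        if .56<P[0]<.7 and -.42<P[1]<-.28: print(n,"white",cv2.contourArea(k),P.round(4),rect(cc,k,z))
E
python3 - <<'E'
from mon import *
c=snap("wrist","w14");S=snap("scene","scene6");T=snap("top","top6")
woods(c,"wrist");woods(T,"top",lo=60)
tops(S,"scene",.068);tops(T,"top",.068)
plan((.6255,.302,.002),125)
E
```

```text
wrist [260. 196.] 333.5 [0.633 0.312 0.024] [[630.6, 311.7], [23.2, 45.2], 83.3]
wrist [448.  94.] 1692.5 [0.451 0.399 0.024] [[451.5, 398.7], [48.3, 48.9], 46.6]
wrist [46. 52.] 1974.0 [0.632 0.077 0.024] [[641.2, 87.9], [58.7, 58.5], 7.5]
wrist [359.  13.] 215.5 [0.449 0.287 0.024] [[448.9, 285.9], [8.6, 20.9], 2.1]
wrist [378.  33.] 1249.0 [0.451 0.31  0.024] [[450.1, 316.2], [57.4, 34.8], 1.5]
wrist [103.   8.] 964.0 [0.571 0.104 0.024] [[567.5, 105.7], [15.0, 58.3], 44.9]
top [243. 237.] 105.5 [ 0.452 -0.032  0.024] [[452.7, -31.4], [61.0, 16.9], 21.7]
top [202. 225.] 188.5 [0.475 0.088 0.024] [[462.2, 91.5], [61.1, 61.5], 31.7]
top [239. 203.] 184.5 [ 0.548 -0.008  0.024] [[550.2, 1.3], [60.8, 60.9], 77.5]
top [200. 199.] 176.0 [0.549 0.104 0.024] [[549.6, 90.4], [60.3, 60.1], 44.5]
top [236. 173.] 161.0 [0.635 0.01  0.024] [[637.5, 0.5], [60.1, 59.8], 14.9]
top [349. 190.] 130.0 [ 0.615 -0.322  0.024] [[621.6, -319.8], [145.3, 61.3], 16.1]
top [213. 172.] 166.0 [0.632 0.077 0.024] [[639.6, 87.6], [57.8, 62.2], 9.7]
top white 133.5 [ 0.5777 -0.3336  0.068 ] [[577.7, -333.6], [57.3, 21.6], 82.2]
at [625.3 300.2 146. ] yawY 124.9 tilt 0.00 q6 -1.90 t 33.8
turn rz -0.1 (before shift) | shift in present axes [ -1.1   1.4 144. ] | after turn [ -1.1   1.4 144. ]
```

Call:
{"name": "arm_command", "arguments": {"targets": [{"dx":-1,"dy":1.5,"dz":35,"rx":0,"ry":0,"rz":0,"fingers":0.15},{"dx":0,"dy":0,"dz":40,"rx":0,"ry":0,"rz":0,"fingers":0.15},{"dx":0,"dy":0,"dz":40,"rx":0,"ry":0,"rz":0,"fingers":0.15},{"dx":0,"dy":0,"dz":20,"rx":0,"ry":0,"rz":0,"fingers":0.15},{"dx":0,"dy":0,"dz":8,"rx":0,"ry":0,"rz":0,"fingers":0.15},{"dx":0,"dy":0,"dz":0,"rx":0,"ry":0,"rz":0,"fingers":0.15}], "force": 40}}

```text
clock: 34.58
tcp_pos: [0.6258, 0.3022, 0.0037]
orientation: [-0.944, 2.995, -0.0]
ft_force: [0.1, 0.6, -0.1]
width: 0.847
finger_force: 0.0
```

Call:
{"name": "arm_command", "arguments": {"targets": [{"dx":0,"dy":0,"dz":0,"rx":0,"ry":0,"rz":0,"fingers":0.6},{"dx":0,"dy":0,"dz":0,"rx":0,"ry":0,"rz":0,"fingers":0.6},{"dx":0,"dy":0,"dz":0,"rx":0,"ry":0,"rz":0,"fingers":0.6},{"dx":0,"dy":0,"dz":0,"rx":0,"ry":0,"rz":0,"fingers":0.6}]}}

```text
clock: 35.08
tcp_pos: [0.6263, 0.3023, 0.0047]
orientation: [-0.943, 2.993, -0.0]
ft_force: [-0.7, -0.9, 6.8]
width: 0.669
finger_force: 43.4
```

Call:
{"name": "arm_command", "arguments": {"targets": [{"dx":0,"dy":0,"dz":-15,"rx":0,"ry":0,"rz":0,"fingers":0.6},{"dx":0,"dy":0,"dz":-45,"rx":0,"ry":0,"rz":0,"fingers":0.6},{"dx":0,"dy":0,"dz":-45,"rx":0,"ry":0,"rz":0,"fingers":0.6},{"dx":0,"dy":0,"dz":-40,"rx":0,"ry":0,"rz":0,"fingers":0.6},{"dx":0,"dy":0,"dz":0,"rx":0,"ry":0,"rz":0,"fingers":0.6}]}}

```text
clock: 35.7
tcp_pos: [0.6266, 0.3025, 0.1528]
orientation: [-0.942, 2.989, -0.0]
ft_force: [-0.3, -0.0, -1.1]
width: 0.667
finger_force: 42.8
```

```bash
python3 - <<'E'
from mon import *
plan((.6255,.302,.15),81.3)
S=load("scene6")
hsv=cv2.cvtColor(S["image"],cv2.COLOR_BGR2HSV);h,s_,v=cv2.split(hsv)
q=proj(S,[(.637,-.349,.068),(.585,-.343,.036),(.69,-.357,.036)]);print(q.round(0),[hsv[int(b),int(a)].tolist() for a,b in q])
m=((s_<80)&(v>100)).astype(np.uint8)
n,l,st,ce=cv2.connectedComponentsWithStats(m,connectivity=4)
i=l[int(q[0,1]),int(q[0,0])];print(i,st[i],ce[i])
k=cv2.findContours((l==i).astype(np.uint8),cv2.RETR_EXTERNAL,cv2.CHAIN_APPROX_NONE)[0][0]
print(rect(S,k,.068),on(S,ce[i],.068))
for j in range(1,n):
    if 40<st[j,4]<900 and abs(ce[j]-q[0]).max()<40: print(st[j],ce[j].round(0),on(S,ce[j],.036).round(3))
E
```

```text
at [626.6 302.5 152.8] yawY 125.0 tilt 0.43 q6 -1.90 t 35.7
turn rz 43.7 (before shift) | shift in present axes [1.2 0.2 2.8] | after turn [ 1.  -0.7  2.8]
[[192. 153.]
 [206. 155.]
 [179. 166.]] [[30, 44, 167], [16, 87, 82], [28, 48, 159]]
126 [   36    51   476   333 68813] [307.79386162 221.43087789]
[[342.8, -85.5], [1332.5, 1429.2], 0.1] [[0.63366069 0.12280519 0.068     ]]
[174 161  14  11  70] [180. 166.] [[ 0.685 -0.356  0.036]]
```

Call:
{"name": "arm_command", "arguments": {"targets": [{"dx":0,"dy":0,"dz":0,"rx":0,"ry":0,"rz":10.5,"fingers":0.6},{"dx":0,"dy":0,"dz":0,"rx":0,"ry":0,"rz":10.5,"fingers":0.6},{"dx":0,"dy":0,"dz":0,"rx":0,"ry":0,"rz":10.5,"fingers":0.6},{"dx":0,"dy":0,"dz":0,"rx":0,"ry":0,"rz":10.5,"fingers":0.6},{"dx":0,"dy":0,"dz":0,"rx":0,"ry":0,"rz":1.7,"fingers":0.6},{"dx":-8,"dy":-49,"dz":0,"rx":0,"ry":0,"rz":0,"fingers":0.6},{"dx":-8,"dy":-49,"dz":0,"rx":0,"ry":0,"rz":0,"fingers":0.6},{"dx":-8,"dy":-49,"dz":0,"rx":0,"ry":0,"rz":0,"fingers":0.6}]}}

```text
clock: 36.7
tcp_pos: [0.6264, 0.1516, 0.1477]
orientation: [-0.233, -3.132, 0.0]
ft_force: [-0.4, -0.3, -0.2]
width: 0.668
finger_force: 42.8
```

Call:
{"name": "arm_command", "arguments": {"targets": [{"dx":-8,"dy":-49,"dz":0,"rx":0,"ry":0,"rz":0,"fingers":0.6},{"dx":-8,"dy":-49,"dz":0,"rx":0,"ry":0,"rz":0,"fingers":0.6},{"dx":-9,"dy":-50,"dz":0,"rx":0,"ry":0,"rz":0,"fingers":0.6},{"dx":-9,"dy":-50,"dz":0,"rx":0,"ry":0,"rz":0,"fingers":0.6},{"dx":-9,"dy":-50,"dz":0,"rx":0,"ry":0,"rz":0,"fingers":0.6},{"dx":-9,"dy":-50,"dz":0,"rx":0,"ry":0,"rz":0,"fingers":0.6},{"dx":-9,"dy":-50,"dz":0,"rx":0,"ry":0,"rz":0,"fingers":0.6},{"dx":-8,"dy":-50,"dz":0,"rx":0,"ry":0,"rz":0,"fingers":0.6}]}}

```text
clock: 37.7
tcp_pos: [0.6343, -0.2523, 0.1477]
orientation: [-0.233, -3.132, -0.0]
ft_force: [0.4, 0.4, -0.5]
width: 0.669
finger_force: 42.8
```

Call:
{"name": "arm_command", "arguments": {"targets": [{"dx":-8,"dy":-50,"dz":0,"rx":0,"ry":0,"rz":0,"fingers":0.6},{"dx":-8,"dy":-49,"dz":0,"rx":0,"ry":0,"rz":0,"fingers":0.6},{"dx":0,"dy":0,"dz":0,"rx":0,"ry":0,"rz":0,"fingers":0.6},{"dx":0,"dy":0,"dz":0,"rx":0,"ry":0,"rz":0,"fingers":0.6}]}}

```text
clock: 38.2
tcp_pos: [0.6354, -0.3504, 0.1475]
orientation: [-0.236, -3.132, -0.001]
ft_force: [0.0, 1.0, -1.1]
width: 0.666
finger_force: 42.9
```

```bash
python3 - <<'E'
from mon import *
plan((.637,-.3492,.08),81.3)
c=snap("wrist","w15");s=read_state();print(s["width"],s["finger_force"])
R,_=cv2.Rodrigues(s["orientation"]);p=s["tcp_pos"];im=cv2.GaussianBlur(c["image"],(3,3),0).astype(int)
# near edges of the two boxes & their flanks, in tool coordinates, from blue/cork/white classes along pixel columns/rows
hsv=cv2.cvtColor(im.astype(np.uint8),cv2.COLOR_BGR2HSV)
W=(hsv[...,1]<100)&(hsv[...,0]<90)
exp=proj(c,[(.637-.989*a+.151*b,-.3492+.151*a+.989*b,z) for a,b,z in((.04,-.028,.068),(.04,.028,.068),(.06,-.028,.036),(.06,.028,.036),(.068,-.035,.004),(.068,.035,.004))]);print("exp",exp.round(1).tolist())
def runs(v):
    e=np.flatnonzero(np.diff(np.r_[0,v.astype(int),0]));return [(int(a),int(b)) for a,b in zip(e[::2],e[1::2]) if b-a>3]
for r in (int(exp[0,1])+4,int(exp[0,1])+10,int(exp[2,1])+5): print("row",r,runs(W[r]))
for col in(235,250,265): print("col",col,runs(W[:,col])," S/V",[(i,hsv[i,col,1],hsv[i,col,2]) for i in range(int(exp[4,1])-4,int(exp[0,1])+12,3)])
E
```

```text
at [ 635.4 -350.4  147.5] yawY 81.4 tilt 0.06 q6 -2.09 t 38.2
turn rz 0.1 (before shift) | shift in present axes [-1.4  1.4 67.5] | after turn [-1.4  1.4 67.5]
0.6652911332905745 42.87298858165741
exp [[223.0, 152.8], [290.1, 152.8], [226.2, 126.1], [286.5, 126.2], [222.4, 116.6], [290.0, 116.7]]
row 156 [(0, 142), (223, 291), (430, 512)]
row 162 [(0, 143), (223, 291), (429, 512)]
row 131 [(0, 136), (226, 288), (432, 512)]
col 235 [(124, 149), (151, 230), (267, 371), (372, 377)]  S/V [(112, np.uint8(169), np.uint8(95)), (115, np.uint8(95), np.uint8(113)), (118, np.uint8(151), np.uint8(145)), (121, np.uint8(148), np.uint8(134)), (124, np.uint8(94), np.uint8(135)), (127, np.uint8(63), np.uint8(166)), (130, np.uint8(65), np.uint8(169)), (133, np.uint8(65), np.uint8(166)), (136, np.uint8(65), np.uint8(169)), (139, np.uint8(64), np.uint8(167)), (142, np.uint8(66), np.uint8(166)), (145, np.uint8(64), np.uint8(163)), (148, np.uint8(83), np.uint8(135)), (151, np.uint8(85), np.uint8(105)), (154, np.uint8(62), np.uint8(123)), (157, np.uint8(61), np.uint8(126)), (160, np.uint8(61), np.uint8(126
[... 754 characters left out ...]
, 149), (151, 192), (302, 370), (371, 376)]  S/V [(112, np.uint8(179), np.uint8(162)), (115, np.uint8(81), np.uint8(133)), (118, np.uint8(150), np.uint8(146)), (121, np.uint8(148), np.uint8(138)), (124, np.uint8(95), np.uint8(131)), (127, np.uint8(62), np.uint8(148)), (130, np.uint8(60), np.uint8(127)), (133, np.uint8(61), np.uint8(126)), (136, np.uint8(59), np.uint8(126)), (139, np.uint8(61), np.uint8(125)), (142, np.uint8(62), np.uint8(127)), (145, np.uint8(63), np.uint8(125)), (148, np.uint8(87), np.uint8(109)), (151, np.uint8(81), np.uint8(104)), (154, np.uint8(63), np.uint8(125)), (157, np.uint8(63), np.uint8(126)), (160, np.uint8(63), np.uint8(125)), (163, np.uint8(64), np.uint8(128))]
```

Call:
{"name": "arm_command", "arguments": {"targets": [{"dx":-1.4,"dy":1.4,"dz":25,"rx":0,"ry":0,"rz":0,"fingers":0.6},{"dx":0,"dy":0,"dz":25,"rx":0,"ry":0,"rz":0,"fingers":0.6},{"dx":0,"dy":0,"dz":15,"rx":0,"ry":0,"rz":0,"fingers":0.6},{"dx":0,"dy":0,"dz":7,"rx":0,"ry":0,"rz":0,"fingers":0.6},{"dx":0,"dy":0,"dz":0,"rx":0,"ry":0,"rz":0,"fingers":0.6},{"dx":0,"dy":0,"dz":0,"rx":0,"ry":0,"rz":0,"fingers":0.6}]}}

```text
clock: 39.0
tcp_pos: [0.6374, -0.3501, 0.077]
orientation: [0.238, 3.131, -0.001]
ft_force: [0.5, 0.9, -0.3]
width: 0.666
finger_force: 42.9
```

Call:
{"name": "arm_command", "arguments": {"targets": [{"dx":0,"dy":0,"dz":2,"rx":0,"ry":0,"rz":0,"fingers":0.6},{"dx":0,"dy":0,"dz":0,"rx":0,"ry":0,"rz":0,"fingers":0.6}]}}

```text
clock: 39.25
tcp_pos: [0.637, -0.3499, 0.074]
orientation: [0.239, 3.132, -0.0]
ft_force: [0.6, 0.0, -0.2]
width: 0.663
finger_force: 42.9
```

Call:
{"name": "arm_command", "arguments": {"targets": [{"dx":0,"dy":0,"dz":1,"rx":0,"ry":0,"rz":0,"fingers":0.6},{"dx":0,"dy":0,"dz":0,"rx":0,"ry":0,"rz":0,"fingers":0.6}]}}

```text
clock: 39.5
tcp_pos: [0.637, -0.3499, 0.0728]
orientation: [-0.239, -3.132, -0.0]
ft_force: [-0.4, -0.7, -0.4]
width: 0.666
finger_force: 42.9
```

Call:
{"name": "arm_command", "arguments": {"targets": [{"dx":0,"dy":0.5,"dz":1.5,"rx":0,"ry":0,"rz":0,"fingers":0.6},{"dx":0,"dy":0,"dz":0,"rx":0,"ry":0,"rz":0,"fingers":0.6}]}}

```text
clock: 39.75
tcp_pos: [0.6371, -0.3493, 0.0712]
orientation: [-0.239, -3.132, -0.0]
ft_force: [-0.0, 0.2, -0.0]
width: 0.669
finger_force: 42.9
```

Call:
{"name": "arm_command", "arguments": {"targets": [{"dx":0,"dy":0,"dz":1,"rx":0,"ry":0,"rz":0,"fingers":0.6},{"dx":0,"dy":0,"dz":0,"rx":0,"ry":0,"rz":0,"fingers":0.6}]}}

```text
clock: 40.0
tcp_pos: [0.6371, -0.3494, 0.0703]
orientation: [-0.239, -3.132, -0.0]
ft_force: [0.3, 0.2, -0.1]
width: 0.671
finger_force: 42.9
```

Call:
{"name": "arm_command", "arguments": {"targets": [{"dx":0,"dy":0,"dz":0.7,"rx":0,"ry":0,"rz":0,"fingers":0.6},{"dx":0,"dy":0,"dz":0,"rx":0,"ry":0,"rz":0,"fingers":0.6}]}}

```text
clock: 40.25
tcp_pos: [0.6372, -0.3494, 0.0698]
orientation: [0.239, 3.132, -0.0]
ft_force: [0.2, 0.8, 1.5]
width: 0.668
finger_force: 42.9
```

Call:
{"name": "arm_command", "arguments": {"targets": [{"dx":0,"dy":0,"dz":0.7,"rx":0,"ry":0,"rz":0,"fingers":0.6},{"dx":0,"dy":0,"dz":0,"rx":0,"ry":0,"rz":0,"fingers":0.6}]}}

```text
clock: 40.5
tcp_pos: [0.6372, -0.3494, 0.0698]
orientation: [0.239, 3.132, -0.001]
ft_force: [-2.4, 1.7, 5.4]
width: 0.667
finger_force: 43.5
```

Call:
{"name": "arm_command", "arguments": {"targets": [{"dx":0,"dy":0,"dz":0,"rx":0,"ry":0,"rz":0,"fingers":0.3},{"dx":0,"dy":0,"dz":0,"rx":0,"ry":0,"rz":0,"fingers":0.15},{"dx":0,"dy":0,"dz":0,"rx":0,"ry":0,"rz":0,"fingers":0.12},{"dx":0,"dy":0,"dz":-10,"rx":0,"ry":0,"rz":0,"fingers":0.12},{"dx":0,"dy":0,"dz":-40,"rx":0,"ry":0,"rz":0,"fingers":0.12},{"dx":0,"dy":0,"dz":-50,"rx":0,"ry":0,"rz":0,"fingers":0.12},{"dx":0,"dy":40,"dz":-10,"rx":0,"ry":0,"rz":0,"fingers":0.12},{"dx":0,"dy":50,"dz":0,"rx":0,"ry":0,"rz":0,"fingers":0.12}]}}

```text
clock: 41.5
tcp_pos: [0.651, -0.2604, 0.1811]
orientation: [0.241, 3.129, -0.002]
ft_force: [-0.1, -0.1, -0.2]
width: 0.882
finger_force: 0.0
```

Call:
{"name": "arm_command", "arguments": {"targets": [{"dx":0,"dy":50,"dz":0,"rx":0,"ry":0,"rz":0,"fingers":0.12},{"dx":10,"dy":50,"dz":0,"rx":0,"ry":0,"rz":0,"fingers":0.12},{"dx":50,"dy":30,"dz":0,"rx":0,"ry":0,"rz":0,"fingers":0.12},{"dx":50,"dy":30,"dz":0,"rx":0,"ry":0,"rz":0,"fingers":0.12},{"dx":50,"dy":0,"dz":-30,"rx":0,"ry":0,"rz":0,"fingers":0.12},{"dx":50,"dy":0,"dz":-30,"rx":0,"ry":0,"rz":0,"fingers":0.12},{"dx":50,"dy":0,"dz":-30,"rx":0,"ry":0,"rz":0,"fingers":0.12},{"dx":0,"dy":0,"dz":0,"rx":0,"ry":0,"rz":0,"fingers":0.12}]}}

```text
clock: 42.5
tcp_pos: [0.417, -0.0626, 0.2723]
orientation: [0.239, 3.126, -0.004]
ft_force: [0.7, -0.2, 0.2]
width: 0.877
finger_force: 0.0
```

```bash
python3 - <<'E'
from mon import *
plan((.637,-.3492,.08),81.3)
T=snap("top","top9");S=snap("scene","scene9");W=snap("wrist","w16")
for n,c in(("top",T),("scene",S),("wrist",W)):
    woods(c,n,.024,lo=40);
    m,cs=blobs(c["image"],"wood",40)
    for k in cs:
        P=on(c,cen(k),.088)[0]
        if np.hypot(P[0]-.637,P[1]+.349)<.05: print(n,"sample@.088",cv2.contourArea(k),P.round(3),rect(c,k,.088))
E
```

```text
at [417.  -62.6 272.3] yawY 81.3 tilt 0.39 q6 -1.85 t 42.5
turn rz -0.0 (before shift) | shift in present axes [-259.7 -249.5  194.5] | after turn [-259.5 -249.6  194.5]
top [126. 226.] 142.0 [0.45  0.305 0.024] [[450.8, 303.6], [46.3, 48.2], 46.6]
top [196. 223.] 98.0 [0.481 0.105 0.024] [[480.5, 103.5], [16.7, 60.2], 32.5]
top [ 94. 223.] 141.5 [0.451 0.399 0.024] [[450.5, 397.3], [47.6, 48.2], 48.3]
top [250. 240.] 3003.0 [ 0.448 -0.05   0.024] [[449.4, -49.2], [167.6, 146.9], 65.2]
top [200. 199.] 174.0 [0.549 0.104 0.024] [[549.6, 90.4], [60.3, 60.1], 44.5]
top [365. 179.] 158.5 [ 0.652 -0.367  0.024] [[652.3, -366.6], [52.0, 49.3], 36.5]
top [236. 173.] 157.5 [0.635 0.01  0.024] [[634.6, 1.7], [56.9, 61.3], 5.7]
top [349. 190.] 123.5 [ 0.617 -0.321  0.024] [[622.7, -319.5], [143.0, 61.3], 16.1]
top [213. 172.] 158.5 [0.632 0.077 0.024] [[639.8, 87.6], [57.7, 61.9], 9.1]
top sample@.088 158.5 [ 0.635 -0.348  0.088] [[635.5, -348.6], [48.9, 46.3], 36.5]
scene [427. 248.] 95.0 [0.449 0.399 0.024] [[449.6, 397.7], [45.6, 47.4], 43.0]
scene [397. 232.] 81.5 [0.449 0.305 0.024] [[449
[... 549 characters left out ...]
51  0.088] [[635.0, -350.6], [44.0, 40.5], 37.8]
wrist [108. 270.] 124.5 [ 0.561 -0.331  0.024] [[561.1, -329.1], [60.7, 12.8], 88.0]
wrist [316. 282.] 417.5 [0.637 0.008 0.024] [[639.2, -0.8], [59.5, 58.6], 15.1]
wrist [375. 263.] 50.5 [0.615 0.107 0.024] [[616.3, 106.7], [15.2, 13.8], 13.0]
wrist [301. 237.] 475.0 [ 0.549 -0.009  0.024] [[552.5, -0.7], [55.5, 59.0], 75.9]
wrist [371. 227.] 533.0 [0.55  0.103 0.024] [[551.2, 89.8], [59.3, 59.1], 44.4]
wrist [281. 185.] 264.0 [ 0.46  -0.029  0.024] [[459.4, -29.6], [48.5, 15.1], 21.1]
wrist [360. 185.] 614.0 [0.477 0.088 0.024] [[464.0, 91.0], [59.1, 59.7], 32.3]
wrist [504. 149.] 256.5 [0.455 0.295 0.024] [[453.7, 290.7], [57.1, 27.5], 6.6]
```

```bash
python3 -c "
from h import *
T=load('top9')
for k in blobs(T['image'],'wood',60)[1]:
    P=on(T,cen(k),.026)[0]
    if .7<P[0]<.82 and abs(P[1])<.2: print(P.round(3))
print(read_state()['clock'])
from station import hand_in
print(hand_in())"
```

```text
[0.757 0.    0.026]
[0.775 0.09  0.026]
42.65
the job is handed in; nothing more can be done
None
```

The job is handed in at about 43 s: both crosses lie flat in the order tray, the straight joint is back flat in the bins, the short box is stacked on the long one on the cork, the cross sample lies on the middle of the top box, and the two samples on the dark board did not move.

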